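# Close the pressure tester's clamp nut by hand, then with the spanner

## Robot

A 7-joint arm with a two-finger parallel gripper is mounted at the origin on the work surface. World frame = base frame: x ahead of the robot, y to its left, z up, the work surface at z = 0. Lengths are in mm, angles in rad, forces in N, time in s.
With the tool pointing down it reaches from about 425 to 875 mm from the base axis. Payload 8.4 kg.
Tool frame: the origin (TCP) lies between the finger pads; the fingertips stand 22 mm ahead of it and the grasp point (between the pads) lies 3 mm ahead of it; y points along the fingers, x is the direction in which the jaws open and shut, and the axes are right-handed (so a half turn about y gives the same grasp; the last joint's range is limited). The gripper opens to 87 mm and grips with 3 to 60 N. Pads are 19 mm wide; open, the fingers measure 117 mm over their backs; the gripper's body (75 mm by 190 mm) begins 51 mm behind the grasp point.
Start: joints at [-1.406, 0.333, 0.04, 1.465, -0.013, 1.343, -0.059], TCP at [169.491, 627.485, 244.546] pointing down, gripper open.
Joint ranges: [-2.58, 2.58], [-0.38, 2.09], [-1.3, 1.39], [0.25, 2.4], [-1.5, 4.64], [0.08, 2.09], [-2.65, 2.65]. Speed limits (rad/s): [2.22, 2.22, 2.79, 2.79, 3.14, 3.14, 3.14].

## Interface

Orientations are given as a unit quaternion [x, y, z, w].
In Python, from workcell import status, snapshot, ticket gives the robot as it stands. The module is installed in compiled form; this text tells all that it offers.
- The arm moves only by the tool servo_tool, never from a script. Its argument "increments" is text: rows parted by semicolons, each of 5 numbers parted by spaces: the finger opening in m, from 0 to 0.087, then the shift along the tool's x, y, z in m, then the turn about the tool's y in rad. In form: claw x y z yaw; .... A call has exactly 5 rows; each row shifts and turns the commanded pose from where the row before left it, along the tool's axes as they then stand; what a row does not reach is not made up. A row lasts 1/10 s, in which the tool goes at most 50 mm and 8.59 degrees, less where a joint would pass 70% of its speed; a pose out of reach is approached as far as the arm can. A call is refused whole if a number of a shift passes 0.05 or a number of a turn 0.15, either way. A call with a gripper value outside its range is refused whole. The fingers move at their own pace and stop on an object; "squeeze" is the grip in N (left out, the last holds). Time passes only in rows, so rows that do not move let the fingers close, or fill a call up. It gives the time, the measured TCP pose, the force and the opening at its end, in the units of the state.
- status.observe(): the state, without advancing time (a new reading comes with each control period).
- snapshot(name): name is "scene" or "side" or "wrist"; returns a dict with "image" (480x640x3 uint8, blue, green, red), "fx", "fy", "cx", "cy" (pixels), "xyz" and "attitude" of the camera in the world. Camera axes: x right, y down, z forward; pixel columns grow to the right and rows downward; lengths in mm; the calibration is good to about 2 mm. The wrist camera is an equidistant fisheye: a pixel r from the principal point sees the ray r / f radians off the axis. A picture is of the moment at which its call begins. There is no depth.
- ticket.close_job(): hands the job in, once; it reports no verdict.
The state is a dict: "clock": time; "joint_positions": joint angles; "dq": joint speeds; "joint_efforts": joint torques, N m; "ee_pos": TCP position; "tool_rot": TCP orientation; "wrist_force": force on the tool from outside, world axes, zero at the start; "torque": the same for the moment, N m; "width": opening from 0.0 (shut) to 1.0 (fully open).
Only numpy, scipy, OpenCV 4.12 (cv2) and the standard library are available. Lean on these libraries where they do the work, as an engineer would, in place of code of your own. Each camera call takes 0.05 s, during which the arm holds its last target. There are 200 camera calls.

## Task

Close the big brass clamp nut on the watch pressure tester: with the fingers, turn it clockwise until its tab points at the short rib on the sloping face, and let go. Then put the open-ended spanner on the nut's flats and turn it on, fully home, until the tab meets the stop pin. Finally take the spanner off and lay it (do not drop it) flat on the counter clear of the tester, leaving the other things on the counter where they are.

Things in the scene. Friction and masses are not known exactly. Their poses are not given: they have to be found in the camera images.
- tester: Fixed watch pressure tester, grey/white steel, 170 (x) x 130 (y) mm. Origin: centre of its underside; x from low front to high back. Its face (160 mm long, 130 wide) slopes 28 degrees from level, from 62 mm high at the front (-x) to 138 mm at the back. The nut stands square to the face; its axis meets the face 100 mm above the origin.
- nut_mid (a point): On the axis of the captive brass hex nut, at mid-hexagon, 29 mm out from the face. Turns with the nut: z along the axis, out of the face (28 degrees from vertical, leaning to the tester's front), x towards the nut's tab. Hexagon 44 mm across flats, 40 mm tall (9 to 49 mm from the face); one flat faces +x, the others every 60 degrees. A 24 mm wide stud ends 6 mm above it.
- nut (a joint): Nut turn in rad, clockwise positive seen from outside the face (right-hand about the axis pointing into the face). 0: tab points straight up the slope; 1.2: at the short rib; 1.8: against the stop pin, its limit. Starts at 0 to 0.3. Stays where left; resists with about 0.3 N m; does not move along its axis.
- handtight_rib (a point): Top of the short steel rib (18 x 8 x 6 mm, its length pointing at the nut's axis) on the sloping face, 58 mm from the nut's axis: the mark for hand-tight.
- wrench: Loose flat steel open-ended spanner, 14 mm thick, 200 mm long, 0.24 to 0.38 kg. Origin: centre of the jaw, on the underside; z up, x out of the mouth, handle to -x. Jaw gap 46.5 mm, parallel from x = -28 (throat) to 22 mm, flared tips to 33 mm; head about 90 mm wide, tapering to the handle by x = -75. Handle 20 mm wide to x = -155, round end of radius 12. Centre of mass near x = -54 mm.
- cellbox: Bystander: fixed closed wooden box of cells with brass hinges, 104 x 134 mm, 62 mm high. Origin: centre of the underside.
- caseholder: Bystander: loose round chrome case holder, 68 mm in diameter (its screw sticks out to 60 mm along its x), 36 mm high. Origin: centre of the underside.
- loupe: Bystander: loose blue glass loupe standing on its rim, 60 mm in diameter, 40 mm high. Origin: centre of the underside.
- watch: Bystander: loose gold dress watch lying flat, 174 mm long along its x, 42 mm wide, 10 mm high. Origin: centre of the underside.
- nut_tab (a point): Tip of the nut's tab, 45 mm from the axis, 6 mm out from the face; axes as nut_mid. The tab is 10 mm wide, on a round flange of radius 30 mm under the hexagon (3 to 9 mm from the face).
- stop_pin (a point): Top of the steel stop pin, 10 mm in diameter, standing 12 mm out of the face, 41 mm from the nut's axis; the tab's side meets it when the nut is home.
Things that resemble listed ones, but are neither listed nor needed, are in the scene too. Of the things that look like the wrench, the middle-sized one is meant.

How it is judged (in metres and radians):
On the way, in this order (a step that is already met when the one before it is completed fails the run):
1. the nut has been turned by hand until its tab points at the short rib (joint 1.2, within 0.25 rad) and let go (value of joint nut between 0.95 and 1.45 rad and contact force between each of the fingers, wrench and nut below 0.1 N), for 0.2 s.
2. the spanner, pressing on the nut, has turned it home (joint over 1.68) (value of joint nut above 1.68 rad and contact force between wrench and nut above 0.5 N), for 0.05 s.
At the end, for the whole second after the job is handed in: The nut is home (joint over 1.68 of 1.8 rad) and the spanner lies flat and still on the counter (either way up, origin below 20 mm, within 0.08 rad of level), not touching the tester or its nut (value of joint nut above 1.68 rad and height (world z) of wrench below 0.02 m and (angle between wrench's own z axis and vertical below 0.08 rad or angle between wrench's own z axis and vertical above 3.06 rad) and linear speed of wrench below 0.02 m/s and contact force between wrench and tester below 0.1 N and contact force between wrench and nut below 0.1 N).
It fails at once if the fingers force the nut beyond hand-tight (contact over 1 N with the nut past 1.55 rad) (value of joint nut above 1.55 rad and contact force between the fingers and nut above 1 N).
It fails at once if the spanner is used on the nut before it is hand-tight (over 1 N with the joint below 0.9) (value of joint nut below 0.9 rad and contact force between wrench and nut above 1 N).
It fails at once if the spanner is dropped (moves over 0.7 m/s with no finger on it) (linear speed of wrench above 0.7 m/s and contact force between the fingers and wrench below 0.05 N).
It fails at once if a bystander is moved by more than 20 mm (distance of any of caseholder, loupe, watch from where it was at the start of the episode above 0.02 m).
It also fails if it takes over 61 s, if anything falls off the work surface, if the arm or the gripper's body presses on something with over 40 N, if the wrist force passes 120 N, or if a joint passes its speed limit or range.

## Working session

There is one attempt and no reset: what is moved stays moved. The work goes in short steps, Python scripts to look and compute and a tool call to move; the robot and the scene stay as the last step left them, time stands still between calls to the robot, and variables do not carry over. Pictures are saved under pics/ and viewed, about 8 in all and at most 12, crops included, and the job is handed in when it is done.

Besides the shell and the picture viewer there is one more tool, called after "Emit:" as name(argument=value, ...) on one line, values as JSON. servo_tool: Moves the arm, as the interface text tells. Its arguments: {"type":"object","properties":{"increments":{"type":"string"},"squeeze":{"type":"number"}},"required":["increments"]}

```bash
ls; mkdir -p pics
cat > h.py <<'E'
import numpy as np, cv2
from scipy.spatial.transform import Rotation as R
from workcell import status, snapshot, ticket
E
python3 - <<'E'
from h import *
print(status.observe())
for n in ("scene","side","wrist"):
    s=snapshot(n); cv2.imwrite(f"pics/{n}0.png",s["image"]); s.pop("image"); print(n,s)
    np.save(f"pics/{n}0.npy",s,allow_pickle=True)
E
```

```text
pics
{'clock': 0.0, 'joint_positions': array([-1.40615991,  0.33387745,  0.03987728,  1.46627976, -0.0134102 ,
        1.34328397, -0.05851704]), 'dq': array([-0.00079519, -0.00021161,  0.00111192,  0.00042436,  0.00139316,
        0.00152977,  0.00127072]), 'joint_efforts': array([-5.02668026e-04, -6.56366587e+01,  1.33501165e+00, -4.03797305e+01,
       -5.96990017e-02,  4.51005169e-02,  1.73816552e-04]), 'ee_pos': array([169.42301359, 627.08278205, 243.67675658]), 'tool_rot': array([ 0.56179901,  0.42945403, -0.43029874, -0.56106515]), 'wrist_force': array([-0.03359476,  0.57091967,  0.04642987]), 'torque': array([ 0.01800635,  0.039035  , -0.02091624]), 'width': 1.0005674386356036}
scene {'fx': 436.9124829218442, 'fy': 436.9124829218442, 'cx': 319.52648061263807, 'cy': 248.0727992497515, 'xyz': array([1072.38163156, -622.24047377,  910.39069673]), 'attitude': array([ 0.84470097,  0.35325792, -0.15089312, -0.37272025])}
side {'fx': 499.98958546141915, 'fy': 499.98958546141915, 'cx': 317.43092307771167, 'cy': 247.07193658651224, 'xyz': array([  272.20412816, -1010.86884717,   887.53957533]), 'attitude': array([ 0.8924419 , -0.09652518,  0.03569489, -0.43926783])}
wrist {'fx': 371.64829954431775, 'fy': 371.64829954431775, 'cx': 325.80314519259827, 'cy': 243.76782933827715, 'xyz': array([ 96.93271322, 646.76910556, 384.36321388]), 'attitude': array([0.78595898, 0.60254618, 0.08358564, 0.11054418])}
```

View pics/scene0.png

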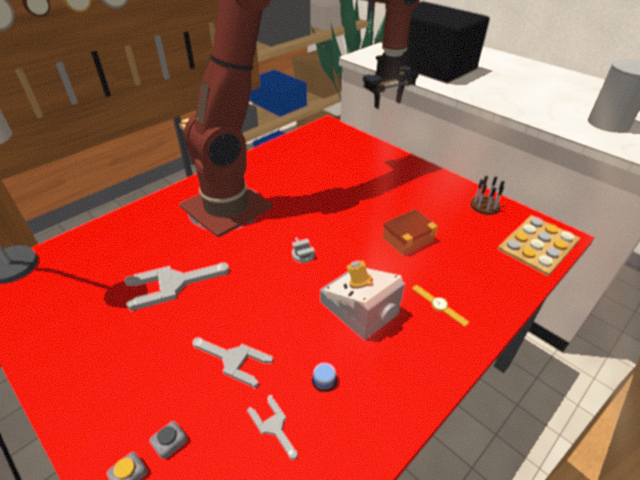

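View pics/side0.png

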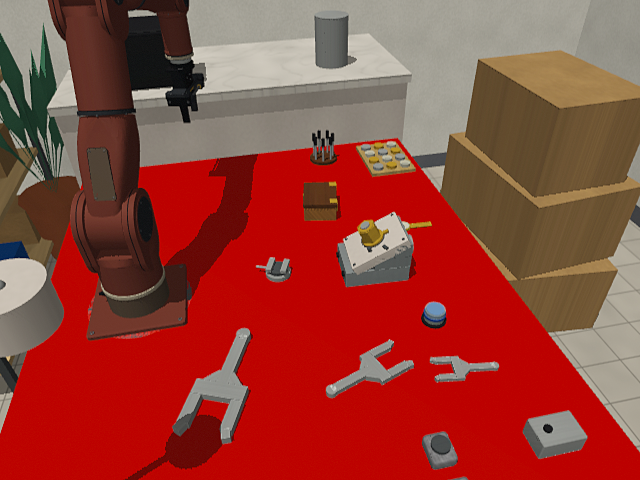

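Candidates for the wrench: the large (side 220,385 / scene 175,285), middle (375,370 / 235,360) and small (465,368 / 275,430) spanners. The middle one is the candidate to check, together with the tester.

```bash
cat >> h.py <<'E'
def ray(c,u,v):
    d=np.array([(u-c["cx"])/c["fx"],(v-c["cy"])/c["fy"],1.])
    return R.from_quat(c["attitude"]).apply(d/np.linalg.norm(d))
def fray(c,u,v):
    d=np.array([u-c["cx"],v-c["cy"]]);r=np.hypot(*d);t=r/c["fx"]
    return R.from_quat(c["attitude"]).apply([np.sin(t)*d[0]/r,np.sin(t)*d[1]/r,np.cos(t)])
def onz(c,u,v,z,f=ray):
    d=f(c,u,v);return c["xyz"]+d*(z-c["xyz"][2])/d[2]
def tri(c1,p1,c2,p2,f1=ray,f2=ray):
    a,b=f1(c1,*p1),f2(c2,*p2);o=c2["xyz"]-c1["xyz"]
    s,t=np.linalg.lstsq(np.c_[a,-b],o,rcond=None)[0]
    P,Q=c1["xyz"]+s*a,c2["xyz"]+t*b
    return (P+Q)/2,np.linalg.norm(P-Q)
def proj(c,P):
    q=R.from_quat(c["attitude"]).inv().apply(np.asarray(P)-c["xyz"])
    return np.c_[c["fx"]*q[...,0]/q[...,2]+c["cx"],c["fy"]*q[...,1]/q[...,2]+c["cy"]] if q.ndim>1 else (c["fx"]*q[0]/q[2]+c["cx"],c["fy"]*q[1]/q[2]+c["cy"])
def fproj(c,P):
    q=R.from_quat(c["attitude"]).inv().apply(np.asarray(P)-c["xyz"]);t=np.arctan2(np.hypot(q[0],q[1]),q[2]);r=np.hypot(q[0],q[1])
    return c["cx"]+c["fx"]*t*q[0]/r,c["cy"]+c["fx"]*t*q[1]/r
def load(n):
    c=np.load(f"pics/{n}.npy",allow_pickle=True).item();return c,cv2.imread(f"pics/{n}.png")
def shoot(n,name):
    s=snapshot(n);cv2.imwrite(f"pics/{name}.png",s.pop("image"));np.save(f"pics/{name}.npy",s,allow_pickle=True);return load(name)
E
python3 - <<'E'
from h import *
c,im=load("side0")
k=lambda x0,y0,w,h,s:cv2.resize(im[y0:y0+h,x0:x0+w],None,fx=s,fy=s,interpolation=cv2.INTER_CUBIC)
a=k(325,200,130,100,5); 
c2,im=load("scene0")
b=k(310,250,105,90,5)
d=cv2.vconcat([cv2.resize(a,(400,300)),cv2.resize(b,(400,300))])
im=load("side0")[1]; e=k(320,330,190,80,2)
sc=load("scene0")[1][325:395,185:285]; sc=cv2.resize(sc,None,fx=4,fy=4,interpolation=cv2.INTER_CUBIC)
out=np.zeros((600,800,3),np.uint8); out[:,:400]=d; out[:160,400:780]=e; out[300:580,400:800]=sc
cv2.imwrite("pics/crop1.png",out)
for n,a,b in (("big",(243,335),(207,405)),("mid",(332,390),(403,356)),("small",(496,366),(435,368))): 
    p,q=onz(c,*a,14),onz(c,*b,14);print(n,p.round(),q.round(),np.linalg.norm(p-q).round())
E
```

```text
big [ 247. -190.   14.] [ 158. -364.   14.] 196.0
mid [ 415. -385.   14.] [ 589. -331.   14.] 182.0
small [ 775. -402.   14.] [ 645. -378.   14.] 132.0
```

View pics/crop1.png

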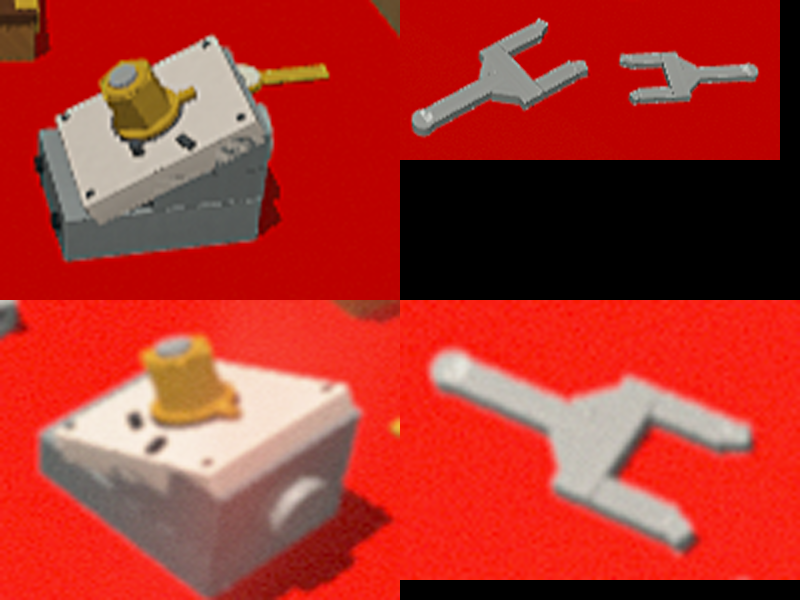

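Run:
```python
from h import *
c,_=load("side0");d,_=load("scene0")
A=lambda x,y:(325+x*130/400,200+y*100/300)
B=lambda x,y:(310+x*105/400,250+(y-300)*90/300)
P={}
for n,a,b in (("stud",(124,77),(175,348)),("BR",(240,117),(207,463)),("FR",(90,194),(68,425)),("BL",(208,43),(328,387)),("tab",(192,92),(236,408)),("m1",(137,148),(135,419)),("m2",(185,142),(157,445))):
    P[n],e=tri(c,A(*a),d,B(*b)); print(n,P[n].round(1),round(e,1))
x=P["BR"]-P["FR"];y=P["BL"]-P["BR"];n=np.cross(x,y);n/=np.linalg.norm(n)
print(x,y,np.linalg.norm(x),np.linalg.norm(y),n,np.arccos(n[2]),np.arctan2(x[1],x[0]),np.arctan2(-n[1],-n[0]),np.arctan2(-y[0],y[1]))
# wrench points on z=14
for q in (((332,390),),):pass
for nm,cc,pts in (("side",c,[(331.5,389.5),(320+102/2,330+12*0)]),):pass
```

```text
stud [590.8  -6.3 143.5] 0.8
BR [672.4 -66.9 130.1] 2.0
FR [548.5 -61.1  66.3] 0.1
BL [680.9  42.  132.9] 0.2
tab [648.9 -11.2 123.4] 2.9
m1 [593.  -43.9  95. ] 0.2
m2 [628.1 -62.2 108.7] 0.7
[123.94505282  -5.79823006  63.80422362] [  8.49048614 108.8929022    2.8022562 ] 139.5241002235796 109.2593480832466 [-0.45718503  0.01276238  0.88928003] 0.4750277519240279 -0.046746568775055244 -0.027907885206822053 -0.07781354493769889
```

```bash
cat >> h.py <<'E'
def go(target,jaw):
    "tool-frame shift (mm) to target and yaw about tool y that brings the jaw axis to world angle jaw (mod pi)"
    s=status.observe();M=R.from_quat(s["tool_rot"]).as_matrix()
    d=M.T@(np.asarray(target,float)-s["ee_pos"])
    a=np.arctan2(M[1,0],M[0,0]); w=((jaw-a+np.pi/2)%np.pi)-np.pi/2
    print("t",s["clock"],"pos",s["ee_pos"].round(1),"jaw",round(a,3),"j7",s["joint_positions"][6].round(2),"F",s["wrist_force"].round(1),"w",round(s["width"]*87,1))
    print("shift tool xyz",d.round(1),"yaw(about tool y)",round(-w,3),"(or other way",round(-w+np.sign(w)*np.pi,3),") ydir",M[:,1].round(3),"zdir",M[:,2].round(3))
E
python3 - <<'E'
from h import *
go([598,-8,244],1.95)
c,_=load("side0");d,_=load("scene0")
for cc,e,t1,t2 in ((c,(331.5,391),(392.5,341),(412.5,362.5)),(d,(185+52/4,325+70/4),(185+342/4,325+135/4),(185+285/4,325+240/4))):
    E_,T=onz(cc,*e,13),(onz(cc,*t1,13)+onz(cc,*t2,13))/2
    v=T-E_;L=np.hypot(v[0],v[1]);print(E_.round(1),T.round(1),L.round(1),np.arctan2(v[1],v[0]).round(3))
E
```

```text
t 0.15 pos [169.4 627.2 243.8] jaw 1.307 j7 -0.06 F [ 0.3 -0.6  0.4] w 86.9
shift tool xyz [-5.014e+02  5.000e-01 -5.794e+02] yaw(about tool y) -0.643 (or other way 2.499 ) ydir [-0.    -0.001 -1.   ] zdir [-0.965  0.261 -0.   ]
[ 413.3 -386.    13. ] [ 591.8 -318.    13. ] 191.0 0.364
[ 419.6 -382.8   13. ] [ 594.5 -319.7   13. ] 185.9 0.346
```

Emit:
servo_tool(increments="0.087 -0.031 0 -0.036 0;0.087 -0.031 0 -0.036 0;0.087 -0.031 0 -0.036 0;0.087 -0.031 0 -0.036 0;0.087 -0.031 0 -0.036 0")

```text
clock: 0.65
ee_pos: [303.6, 429.1, 244.4]
tool_rot: [-0.561, -0.43, 0.43, 0.561]
wrist_force: [0.7, 0.5, 0.5]
width: 0.998
```

Emit:
servo_tool(increments="0.087 -0.031 0 -0.036 0;0.087 -0.031 0 -0.036 0;0.087 -0.031 0 -0.036 0;0.087 -0.031 0 -0.036 0;0.087 -0.031 0 -0.036 0")

```text
clock: 1.15
ee_pos: [436.8, 232.5, 244.6]
tool_rot: [-0.561, -0.43, 0.43, 0.562]
wrist_force: [0.9, 1.1, 0.7]
width: 0.998
```

Emit:
servo_tool(increments="0.087 -0.031 0 -0.036 0;0.087 -0.031 0 -0.036 0;0.087 -0.031 0 -0.036 0;0.087 -0.031 0 -0.036 0;0.087 -0.031 0 -0.036 0")

```text
clock: 1.65
ee_pos: [570.2, 36.1, 244.6]
tool_rot: [0.561, 0.43, -0.43, -0.561]
wrist_force: [0.4, 1.1, 0.1]
width: 0.996
```

Run:
```python
from h import *
go([598,-8,244],1.95)
c,im=shoot("wrist","wrist1")
n=np.array([-np.sin(.489)*np.cos(-.05),-np.sin(.489)*np.sin(-.05),np.cos(.489)])
print([tuple(np.round(fproj(c,np.array([614.7,-9.5,100])+k*n))) for k in (0,9,49,55)])
```

```text
t 1.65 pos [570.2  36.1 244.6] jaw 1.307 j7 1.26 F [0.4 1.1 0.1] w 86.7
shift tool xyz [-35.3   0.6 -38.3] yaw(about tool y) -0.643 (or other way 2.499 ) ydir [ 0.  0. -1.] zdir [-0.966  0.26  -0.   ]
[(np.float64(287.0), np.float64(299.0)), (np.float64(285.0), np.float64(298.0)), (np.float64(274.0), np.float64(295.0)), (np.float64(272.0), np.float64(295.0))]
```

View pics/wrist1.png

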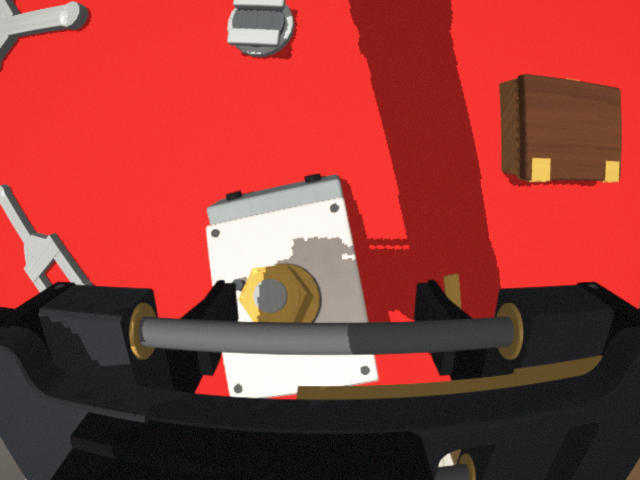

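Run:
```python
from h import *
w,_=load("wrist1");c,_=load("side0");d,_=load("scene0")
yaw=-.05
n=np.array([-np.sin(.489)*np.cos(yaw),-np.sin(.489)*np.sin(yaw),np.cos(.489)]);O=np.array([614.7,-9.5,100.])
def onp(cam,u,v,k,f):
    r=f(cam,u,v);o=O+k*n;return cam["xyz"]+r*((o-cam["xyz"])@n)/(r@n)
P=[onp(w,u,v,0,fray) for u,v in ((335,208),(215,232),(365,370),(238,388))]
for p in P:print(p.round(1))
print("centre",np.mean(P,0).round(1))
x=(P[2]+P[3]-P[0]-P[1]);y=P[0]+P[2]-P[1]-P[3];print("yaw",np.arctan2(x[1],x[0]),np.arctan2(-y[0],y[1]))
up=np.array([np.cos(.489)*np.cos(yaw),np.cos(.489)*np.sin(yaw),np.sin(.489)]);lat=np.cross(n,up)
A=lambda x,y:(325+x*130/400,200+y*100/300)
B=lambda x,y:(310+x*105/400,250+(y-300)*90/300)
for cam,p in ((c,A(193,92)),(d,B(238,409))):
    q=onp(cam,*p,6,ray)-O;print("tab",np.arctan2(-q@lat,q@up).round(3),np.hypot(q@lat,q@up).round(1))
print("stud top",onp(w,270,295,55,fray),O+55*n)
```

```text
[556.2  48.   67.4]
[548.6 -62.8  66.3]
[679.5  39.9 133.1]
[672.8 -70.1 132.5]
centre [614.3 -11.3  99.8]
yaw -0.06193317470443589 -0.06463902894980357
tab 0.111 42.4
tab 0.003 44.2
stud top [588.82018063  -9.45569188 148.54681997] [588.89640552  -8.20874405 148.55416738]
```

Emit:
servo_tool(increments="0.087 -0.0184 0 -0.0193 0;0.087 -0.0184 0 -0.0193 0;0.087 0 0 0 -0.128;0.087 0 0 0 -0.128;0.087 0 0.01 0 -0.128")

```text
clock: 2.2
ee_pos: [597.8, -8.1, 235.2]
tool_rot: [0.468, 0.531, -0.53, -0.467]
wrist_force: [0.1, 0.6, -0.2]
width: 1.0
```

Emit:
servo_tool(increments="0.087 0 0.03 0 -0.128;0.087 0 0.03 0 -0.128;0.087 0 0.023 0 0;0.087 0 0.01 0 0;0.087 0 0 0 0")

```text
clock: 2.7
ee_pos: [596.4, -7.8, 140.3]
tool_rot: [-0.397, -0.584, 0.585, 0.398]
wrist_force: [0.0, 0.0, -0.1]
width: 1.002
```

Run:
```python
from h import *
go([598,-9.5,141],1.94)
```

```text
t 2.7 pos [596.4  -7.8 140.3] jaw 1.946 j7 2.03 F [ 0.   0.  -0.1] w 87.2
shift tool xyz [-2.2 -0.7 -0.9] yaw(about tool y) 0.006 (or other way -3.135 ) ydir [-0.003 -0.001 -1.   ] zdir [-0.93  -0.367  0.003]
```

Emit:
servo_tool(increments="0.04 -0.002 0 -0.001 0;0.03 0 0 0 0;0.03 0 0 0 0;0.03 0 0 0 0;0.03 0 0 0 0", squeeze=30)

```text
clock: 3.2
ee_pos: [599.0, -9.2, 141.9]
tool_rot: [0.398, 0.585, -0.585, -0.398]
wrist_force: [0.1, -0.1, 0.1]
width: 0.631
```

Emit:
servo_tool(increments="0.03 0 0 0 0;0.03 0 0 0 0.1;0.03 0 0 0 0.1;0.03 0 0 0 0.1;0.03 0 0 0 0")

```text
clock: 3.7
ee_pos: [598.9, -10.3, 141.5]
tool_rot: [-0.482, -0.518, 0.518, 0.481]
wrist_force: [1.7, -4.7, -3.4]
width: 0.519
```

Run:
```python
from h import *
go([598,-9.5,141],1.64)
c,im=shoot("side","side1");c2,im2=shoot("scene","scene1")
a=cv2.resize(im[200:300,325:455],(650,500))[:,:400] if 0 else cv2.resize(im[200:300,325:455],(400,300),interpolation=cv2.INTER_CUBIC)
b=cv2.resize(im2[250:340,310:415],(400,300),interpolation=cv2.INTER_CUBIC)
cv2.imwrite("pics/crop2.png",cv2.hconcat([a,b]))
```

```text
t 3.7 pos [598.9 -10.3 141.5] jaw 1.645 j7 1.75 F [ 1.7 -4.7 -3.4] w 45.1
shift tool xyz [0.8 0.5 0.9] yaw(about tool y) 0.005 (or other way -3.137 ) ydir [ 0.    -0.001 -1.   ] zdir [-0.997 -0.074 -0.   ]
```

View pics/crop2.png

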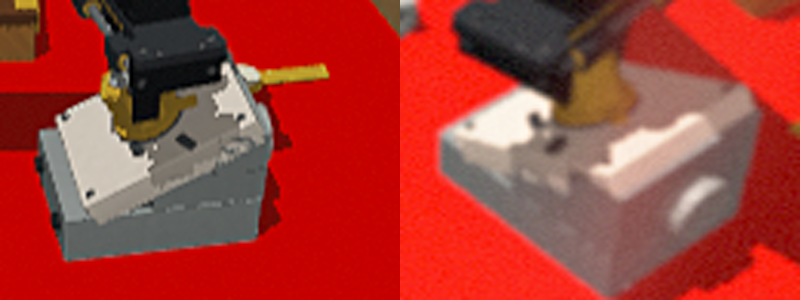

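Emit:
servo_tool(increments="0.03 0 0 0 0.1;0.03 0 0 0 0.1;0.03 0 0 0 0.1;0.03 0 0 0 0.1;0.03 0 0 0 0")

```text
clock: 4.3
ee_pos: [598.5, -10.2, 141.5]
tool_rot: [0.574, 0.412, -0.413, -0.574]
wrist_force: [-1.1, -7.0, -0.3]
width: 0.533
```

Emit:
servo_tool(increments="0.03 0 0 0 0.1;0.03 0 0 0 0.1;0.03 0 0 0 0;0.03 0 0 0 0;0.03 0 0 0 0")

```text
clock: 4.8
ee_pos: [598.2, -10.0, 141.8]
tool_rot: [-0.612, -0.354, 0.354, 0.612]
wrist_force: [-5.0, -5.2, 2.5]
width: 0.556
```

Run:
```python
from h import *
go([598,-9.5,141],1.0)
```

```text
t 4.8 pos [598.2 -10.  141.8] jaw 1.049 j7 1.2 F [-5.  -5.2  2.5] w 48.4
shift tool xyz [0.3 0.8 0.4] yaw(about tool y) 0.049 (or other way -3.092 ) ydir [-0.001  0.    -1.   ] zdir [-0.867  0.498  0.001]
```

Emit:
servo_tool(increments="0.087 0 0 0 0;0.087 0 0 0 0;0.087 0 0 0 0;0.087 0 0 0 0;0.087 0 0 0 -0.13")

```text
clock: 5.3
ee_pos: [598.9, -8.9, 141.5]
tool_rot: [-0.588, -0.393, 0.393, 0.588]
wrist_force: [-0.1, -0.7, -0.1]
width: 0.922
```

Emit:
servo_tool(increments="0.087 0 0 0 -0.13;0.087 0 0 0 -0.13;0.087 0 0 0 -0.13;0.087 0 0 0 -0.13;0.087 0 0 0 -0.13")

```text
clock: 5.8
ee_pos: [598.9, -9.0, 141.6]
tool_rot: [0.43, 0.561, -0.561, -0.43]
wrist_force: [0.1, 0.1, 0.6]
width: 0.996
```

Run:
```python
from h import *
go([598,-9.5,141],1.97)
c,im=shoot("side","side2");c2,im2=shoot("scene","scene2")
a=cv2.resize(im[200:300,325:455],(400,300),interpolation=cv2.INTER_CUBIC)
b=cv2.resize(im2[250:340,310:415],(400,300),interpolation=cv2.INTER_CUBIC)
cv2.imwrite("pics/crop3.png",cv2.hconcat([a,b]))
```

```text
t 5.8 pos [598.9  -9.  141.6] jaw 1.833 j7 1.93 F [0.1 0.1 0.6] w 86.7
shift tool xyz [-0.2  0.6  1. ] yaw(about tool y) -0.137 (or other way 3.005 ) ydir [ 0.  0. -1.] zdir [-0.966 -0.259 -0.   ]
```

View pics/crop3.png

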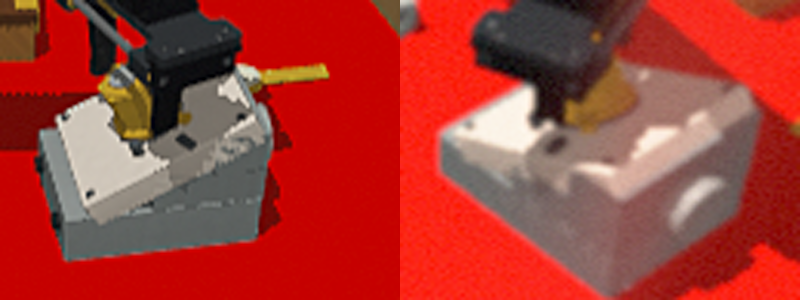

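```bash
cat >> h.py <<'E'
yaw=-.062;n=np.array([-np.sin(.489)*np.cos(yaw),-np.sin(.489)*np.sin(yaw),np.cos(.489)]);O=np.array([614.5,-10.5,100.])
up=np.array([np.cos(.489)*np.cos(yaw),np.cos(.489)*np.sin(yaw),np.sin(.489)]);lat=np.cross(n,up)
A=lambda x,y:(325+x*130/400,200+y*100/300)
B=lambda x,y:(310+x*105/400,250+y*90/300)
def tabang(cam,p,k=6,f=ray):
    r=f(cam,*p);o=O+k*n;q=cam["xyz"]+r*((o-cam["xyz"])@n)/(r@n)-O
    return np.arctan2(-q@lat,q@up).round(3),np.hypot(q@lat,q@up).round(1)
E
python3 - <<'E'
from h import *
c,_=load("side0");d,_=load("scene0")
print(tabang(c,A(185,118)),tabang(d,B(190,125)),"rib",tabang(c,A(185,142)),tabang(d,B(157,145)),"pin",tabang(c,A(137,148),12),tabang(d,B(135,119),12))
E
```

```text
(np.float64(0.823), np.float64(40.4)) (np.float64(0.767), np.float64(41.0)) rib (np.float64(1.241), np.float64(60.8)) (np.float64(1.099), np.float64(65.2)) pin (np.float64(1.969), np.float64(47.0)) (np.float64(1.722), np.float64(43.7))
```

Emit:
servo_tool(increments="0.087 0 0 0 -0.13;0.03 0 0 0 0;0.03 0 0 0 0;0.03 0 0 0 0;0.03 0 0 0 0")

```text
clock: 6.4
ee_pos: [598.9, -9.3, 141.5]
tool_rot: [-0.395, -0.586, 0.586, 0.395]
wrist_force: [0.8, -0.1, 0.3]
width: 0.725
```

Emit:
servo_tool(increments="0.03 0 0 0 0;0.03 0 0 0 0;0.03 0 0 0 0;0.03 0 0 0 0;0.03 0 0 0 0")

```text
clock: 6.9
ee_pos: [599.2, -10.1, 141.5]
tool_rot: [-0.395, -0.586, 0.587, 0.395]
wrist_force: [2.6, -3.6, -2.3]
width: 0.593
```

Emit:
servo_tool(increments="0.03 0 0 0 0.1;0.03 0 0 0 0.1;0.03 0 0 0 0.07;0.03 0 0 0 0;0.03 0 0 0 0")

```text
clock: 7.4
ee_pos: [599.0, -10.2, 141.4]
tool_rot: [-0.471, -0.528, 0.528, 0.47]
wrist_force: [3.0, -4.9, -3.4]
width: 0.565
```

Run:
```python
from h import *
go([598,-9.5,141],1.69)
```

```text
t 7.4 pos [599.  -10.2 141.4] jaw 1.686 j7 1.79 F [ 3.  -4.9 -3.4] w 49.2
shift tool xyz [0.8 0.4 0.9] yaw(about tool y) -0.004 (or other way 3.138 ) ydir [ 0.    -0.001 -1.   ] zdir [-0.993 -0.115 -0.   ]
```

Emit:
servo_tool(increments="0.03 0 0 0 0;0.03 0 0 0 0;0.03 0 0 0 0;0.03 0 0 0 0;0.03 0 0 0 0", squeeze=60)

```text
clock: 7.9
ee_pos: [599.0, -10.2, 141.4]
tool_rot: [-0.471, -0.528, 0.528, 0.47]
wrist_force: [3.4, -4.0, -3.4]
width: 0.559
```

Run:
```python
from h import *
go([598,-9.5,141],1.69)
c,im=shoot("side","side3")
a=cv2.resize(im[200:300,325:455],(800,600),interpolation=cv2.INTER_CUBIC)
cv2.imwrite("pics/crop4.png",a)
```

```text
t 7.9 pos [599.  -10.2 141.4] jaw 1.686 j7 1.79 F [ 3.4 -4.  -3.4] w 48.6
shift tool xyz [0.8 0.4 0.9] yaw(about tool y) -0.004 (or other way 3.138 ) ydir [ 0.    -0.001 -1.   ] zdir [-0.993 -0.115 -0.   ]
```

View pics/crop4.png

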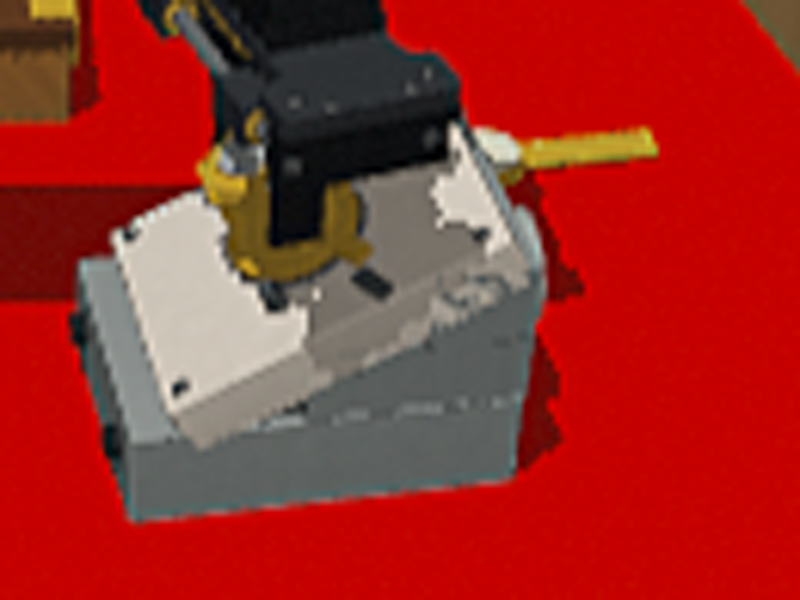

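Emit:
servo_tool(increments="0.03 0 0 0 0.1;0.03 0 0 0 0.1;0.03 0 0 0 0.1;0.03 0 0 0 0;0.03 0 0 0 0")

```text
clock: 8.45
ee_pos: [598.7, -10.2, 141.6]
tool_rot: [0.544, 0.452, -0.452, -0.544]
wrist_force: [0.0, -7.0, -1.8]
width: 0.563
```

Run:
```python
from h import *
go([598,-9.5,141],1.38)
c,_=load("side0");print(tabang(c,A(181,127)))
for name in ("side3","side4"):
    c,im=load(name) if name=="side3" else shoot("side",name)
    h=cv2.cvtColor(im,cv2.COLOR_BGR2HSV)[200:300,325:455]
    m=((h[...,0]>15)&(h[...,0]<30)&(h[...,1]>120)&(h[...,2]>60)).astype(np.uint8)
    m[:,75:]=m[:,75:]; 
    # rows of brass right-most pixels left of watch (x<68 => full 393)
    out=[]
    for y in range(30,52):
        xs=np.where(m[y,20:68])[0]
        out.append((200+y,345+xs.max()) if len(xs) else None)
    print(name,[o for o in out if o])
```

```text
t 8.45 pos [598.7 -10.2 141.6] jaw 1.386 j7 1.51 F [ 0.  -7.  -1.8] w 49.0
shift tool xyz [0.6 0.6 0.8] yaw(about tool y) 0.006 (or other way -3.135 ) ydir [-0. -0. -1.] zdir [-0.983  0.184  0.   ]
(np.float64(1.054), np.float64(43.5))
side3 [(230, np.int64(381)), (231, np.int64(381)), (232, np.int64(382)), (233, np.int64(382)), (234, np.int64(382)), (235, np.int64(382)), (236, np.int64(382)), (237, np.int64(382)), (238, np.int64(382)), (239, np.int64(382)), (240, np.int64(384)), (241, np.int64(385)), (242, np.int64(384)), (243, np.int64(383)), (244, np.int64(376)), (245, np.int64(375)), (246, np.int64(372))]
side4 [(231, np.int64(381)), (232, np.int64(382)), (233, np.int64(382)), (234, np.int64(382)), (235, np.int64(383)), (236, np.int64(383)), (237, np.int64(382)), (238, np.int64(382)), (239, np.int64(381)), (240, np.int64(381)), (241, np.int64(380)), (242, np.int64(381)), (243, np.int64(382)), (244, np.int64(382)), (245, np.int64(382)), (246, np.int64(380))]
```

Run:
```python
from h import *
c,_=load("side0")
print([tabang(c,p) for p in ((385,241.5),(384.5,242),(382,244.5),(382.5,245))])
c,im=load("side4");cv2.imwrite("pics/crop5.png",cv2.resize(im[215:265,345:410],(780,600),interpolation=cv2.INTER_CUBIC))
```

```text
[(np.float64(0.976), np.float64(44.7)), (np.float64(1.018), np.float64(44.5)), (np.float64(1.227), np.float64(44.7)), (np.float64(1.232), np.float64(47.4))]
```

View pics/crop5.png

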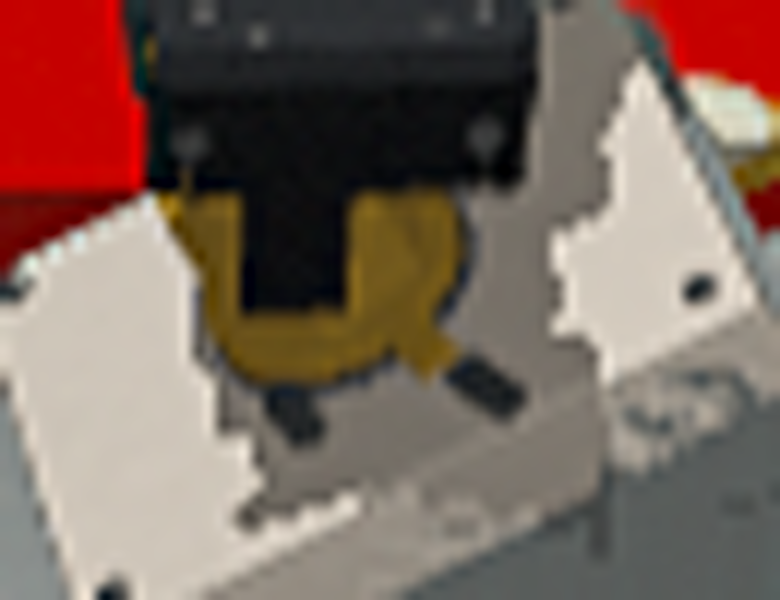

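Emit:
servo_tool(increments="0.03 0 0 0 0.06;0.03 0 0 0 0.06;0.03 0 0 0 0.04;0.03 0 0 0 0;0.03 0 0 0 0")

```text
clock: 9.0
ee_pos: [598.2, -10.0, 142.1]
tool_rot: [-0.578, -0.407, 0.407, 0.579]
wrist_force: [-6.3, -7.6, 5.4]
width: 0.573
```

Emit:
servo_tool(increments="0.087 0 0 0 0;0.087 0 0 0 0;0.087 0 0 0 0;0.087 0 0 0 0;0.087 0 0 0 0")

```text
clock: 9.5
ee_pos: [598.9, -8.9, 141.5]
tool_rot: [-0.578, -0.407, 0.407, 0.578]
wrist_force: [0.2, -0.6, 0.0]
width: 0.934
```

Emit:
servo_tool(increments="0.087 0 -0.04 0 0;0.087 0 -0.05 0 0;0.087 0 -0.05 0 0;0.087 0 0 0 0;0.087 0 0 0 0")

```text
clock: 10.0
ee_pos: [599.5, -9.2, 282.9]
tool_rot: [0.578, 0.408, -0.406, -0.578]
wrist_force: [-0.0, 0.5, -0.9]
width: 0.998
```

Run:
```python
from h import *
c,im=shoot("side","side5");w,wi=shoot("wrist","wrist5")
a=cv2.resize(im[215:265,345:410],(400,308),interpolation=cv2.INTER_CUBIC)
x,y=[int(v) for v in fproj(w,O+6*n)];print(x,y)
y0=max(0,min(330,y-75));x0=x-100
b=cv2.resize(wi[y0:y0+150,x0:x0+200],(400,300),interpolation=cv2.INTER_CUBIC);print(x0,y0)
cv2.imwrite("pics/crop6.png",cv2.hconcat([a[:300],b]))
go([499,-369,150],0.355+1.571)
```

```text
329 240
229 165
t 10.1 pos [598.4  -9.  280.6] jaw 1.227 j7 1.3 F [ 0.5  0.1 -0. ] w 87.0
shift tool xyz [-372.4  130.7  -27.8] yaw(about tool y) -0.699 (or other way 2.443 ) ydir [-0.002  0.    -1.   ] zdir [-0.942  0.337  0.001]
```

View pics/crop6.png

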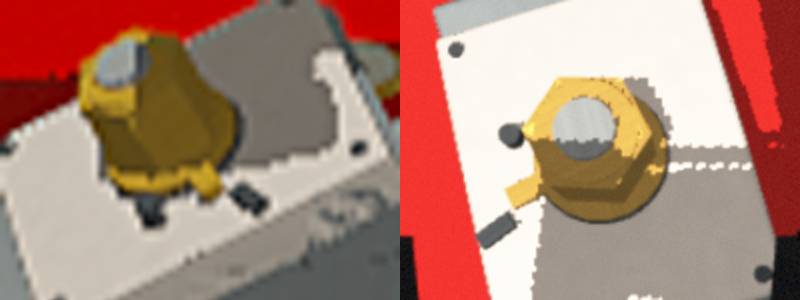

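Run:
```python
from h import *
w,_=load("wrist5");c,_=load("side5")
print("tab",tabang(w,(287,262),6,fray),"rib",tabang(w,(277.5,280.5),6,fray),"pin",tabang(w,(284.5,232),12,fray))
print("tab side",tabang(c,(345+212/6.154,215+190/6.16),6),"axis top",tabang(w,(229+184/2,165+125/2),55,fray))
```

```text
tab (np.float64(1.375), np.float64(42.3)) rib (np.float64(1.18), np.float64(58.2)) pin (np.float64(2.017), np.float64(40.4))
tab side (np.float64(1.388), np.float64(42.8)) axis top (np.float64(2.383), np.float64(0.6))
```

Emit:
servo_tool(increments="0.087 -0.0465 0.0075 -0.0008 0;0.087 -0.0465 0.0075 -0.0008 0;0.087 -0.0465 0.0075 -0.0008 0;0.087 -0.0465 0.0075 -0.0008 0;0.087 -0.0465 0.0075 -0.0008 0")

```text
clock: 10.6
ee_pos: [522.7, -230.7, 242.4]
tool_rot: [-0.578, -0.407, 0.408, 0.579]
wrist_force: [0.4, -0.1, 0.4]
width: 0.997
```

Emit:
servo_tool(increments="0.087 -0.0465 0.0075 -0.0008 0;0.087 -0.0465 0.0075 -0.0008 0;0.087 -0.0465 0.0075 -0.0008 0;0.087 0 0 0 0.148;0.087 0 0 0 0.148")

```text
clock: 11.1
ee_pos: [477.2, -363.4, 219.8]
tool_rot: [-0.633, -0.313, 0.315, 0.634]
wrist_force: [0.9, 0.4, 0.1]
width: 0.997
```

Emit:
servo_tool(increments="0.06 0 0 0 0.148;0.06 0 0 0 0.148;0.06 0 0 0 0.148;0.06 0 0 0 0.148;0.06 0 0 0 0.148")

```text
clock: 11.6
ee_pos: [478.9, -361.2, 220.1]
tool_rot: [-0.704, -0.064, 0.066, 0.704]
wrist_force: [-0.4, 0.2, 0.4]
width: 0.707
```

Emit:
servo_tool(increments="0.06 0 0 0 0.148;0.06 0 0 0 0.148;0.06 0 0 0 0.148;0.06 0 0 0 0.148;0.06 0 0 0 0.148")

```text
clock: 12.1
ee_pos: [478.9, -361.2, 220.2]
tool_rot: [-0.68, 0.195, -0.193, 0.68]
wrist_force: [0.1, -0.4, -0.2]
width: 0.691
```

Emit:
servo_tool(increments="0.06 0 0 0 0.148;0.06 0 0 0 0.148;0.06 0 0 0 0.148;0.06 0 0 0 0.148;0.06 0 0 0 0.1")

```text
clock: 12.6
ee_pos: [478.9, -361.2, 220.0]
tool_rot: [0.574, -0.414, 0.412, -0.574]
wrist_force: [-0.0, -1.2, 0.2]
width: 0.688
```

Run:
```python
from h import *
go([479,-361,150],1.926)
c,im=shoot("wrist","wrist6")
m=np.array([np.cos(.355),np.sin(.355)])
for x in (-155,-90,0,33):
    p=np.array([479,-361])+(x+90)*m;print(x,np.round(fproj(c,[*p,14])))
```

```text
t 12.6 pos [ 478.9 -361.2  220. ] jaw -1.247 j7 -0.21 F [-0.  -1.2  0.2] w 59.9
shift tool xyz [-0.1 70.   0.3] yaw(about tool y) -0.032 (or other way 3.11 ) ydir [-0.002  0.001 -1.   ] zdir [ 0.948  0.318 -0.002]
-155 [328. 282.]
-90 [326. 219.]
0 [323. 124.]
33 [321.  89.]
```

View pics/wrist6.png

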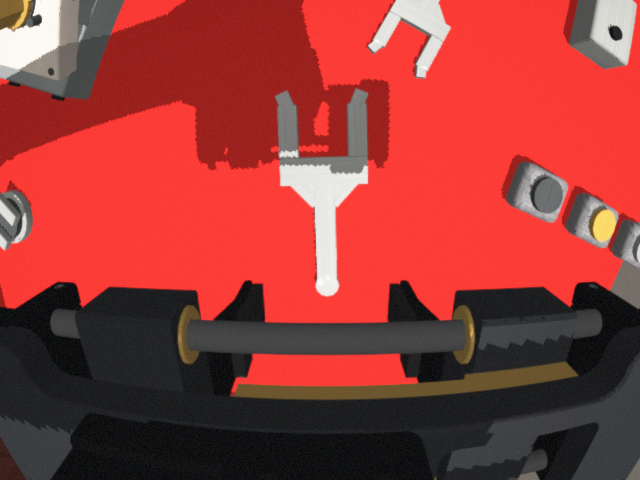

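Emit:
servo_tool(increments="0.06 0 0.045 0 -0.032;0.06 0 0.045 0 0;0.06 0 0.045 0 0;0.06 0 0.04 0 0;0.06 0 0.02 0 0")

```text
clock: 13.15
ee_pos: [477.4, -360.1, 22.5]
tool_rot: [0.582, -0.403, 0.4, -0.582]
wrist_force: [-0.8, 2.7, 16.5]
width: 0.685
```

Emit:
servo_tool(increments="0.0 0 0 0 0;0.0 0 0 0 0;0.0 0 0 0 0;0.0 0 0 0 0;0.0 0 0 0 0", squeeze=60)

```text
clock: 13.65
ee_pos: [479.8, -361.7, 26.9]
tool_rot: [-0.582, 0.402, -0.402, 0.582]
wrist_force: [-0.6, 0.2, 0.8]
width: 0.321
```

Emit:
servo_tool(increments="0.0 0 0 0 0;0.0 0 0 0 0;0.0 0 0 0 0;0.0 0 -0.01 0 0;0.0 0 -0.02 0 0")

```text
clock: 14.15
ee_pos: [478.6, -361.2, 56.0]
tool_rot: [0.582, -0.403, 0.401, -0.582]
wrist_force: [-0.0, 0.1, -1.8]
width: 0.222
```

Emit:
servo_tool(increments="0.0 0 -0.025 0 0;0.0 0 -0.03 0 0;0.0 0 -0.03 0 0;0.0 0 -0.025 0 0;0.0 0 -0.01 0 0")

```text
clock: 14.65
ee_pos: [479.8, -362.7, 179.1]
tool_rot: [0.582, -0.401, 0.403, -0.582]
wrist_force: [0.1, 0.2, -2.6]
width: 0.222
```

Run:
```python
from h import *
go([479,-361,172],1.926)
c,im=shoot("side","side7");c2,im2=shoot("scene","scene7");w,im3=shoot("wrist","wrist7")
a=cv2.resize(im[270:400,310:440],(400,400));b=cv2.resize(im2[280:380,185:285],(400,400));
cv2.imwrite("pics/crop7.png",cv2.hconcat([a,b]))
```

```text
t 14.65 pos [ 479.8 -362.7  179.1] jaw -1.21 j7 -0.15 F [ 0.1  0.2 -2.6] w 19.3
shift tool xyz [-1.9  7.1 -0.2] yaw(about tool y) 0.006 (or other way -3.136 ) ydir [ 0.002 -0.002 -1.   ] zdir [0.935 0.353 0.002]
```

View pics/crop7.png

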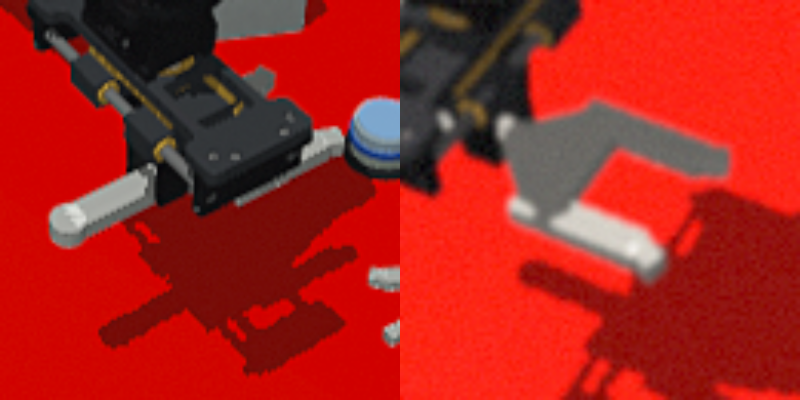

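Run:
```python
from h import *
c,_=load("side7");d,_=load("scene7")
print(tri(c,(310+330/3.077,270+138/3.077),d,(185+655/4-100,280+258/4)))
print("far tip",tri(c,(310+268/3.077,270+75/3.077),d,(185+728/4-100,280+165/4)))
```

```text
(array([ 600.62205025, -349.04383835,  156.83062603]), np.float64(1.5849879566338))
far tip (array([ 580.65532893, -283.69490812,  157.21924899]), np.float64(2.626604234647091))
```

Emit:
servo_tool(increments="0 -0.008 0 0.002 0;0 -0.016 0 0.004 0;0 -0.026 0 0.006 0;0 -0.03 0 0.0066 0;0 -0.03 0 0.0066 0")

```text
clock: 15.3
ee_pos: [463.1, -248.2, 174.9]
tool_rot: [0.582, -0.403, 0.401, -0.581]
wrist_force: [0.2, 0.8, -1.7]
width: 0.22
```

Emit:
servo_tool(increments="0 -0.03 0 0.0066 0;0 -0.03 0 0.0066 0;0 -0.03 0 0.0066 0;0 -0.03 0 0.0066 0;0 -0.03 0 0.0066 0")

```text
clock: 15.8
ee_pos: [441.3, -98.3, 176.5]
tool_rot: [-0.581, 0.402, -0.401, 0.584]
wrist_force: [0.6, 0.4, -3.0]
width: 0.217
```

Emit:
servo_tool(increments="0 -0.03 0 0.0066 0;0 -0.022 0 0.0045 0;0 -0.013 0 0.0025 0.06;0 -0.006 0 0 0.1;0 0 0 0 0.08")

```text
clock: 16.3
ee_pos: [428.6, -28.1, 175.7]
tool_rot: [0.53, -0.47, 0.468, -0.528]
wrist_force: [-0.1, -0.2, -3.4]
width: 0.222
```

Run:
```python
from h import *
go([431,-27,158],1.677)
c,im=shoot("side","side8");c2,im2=shoot("scene","scene8")
a=cv2.resize(im[170:300,280:410],(400,400),interpolation=cv2.INTER_CUBIC);b=cv2.resize(im2[215:315,280:380],(400,400),interpolation=cv2.INTER_CUBIC)
cv2.imwrite("pics/crop8.png",cv2.hconcat([a,b]))
```

```text
t 16.3 pos [428.6 -28.1 175.7] jaw -1.451 j7 -1.65 F [-0.1 -0.2 -3.4] w 19.3
shift tool xyz [-0.8 17.7  2.5] yaw(about tool y) 0.014 (or other way -3.128 ) ydir [-0.003  0.    -1.   ] zdir [ 0.993  0.12  -0.003]
```

View pics/crop8.png

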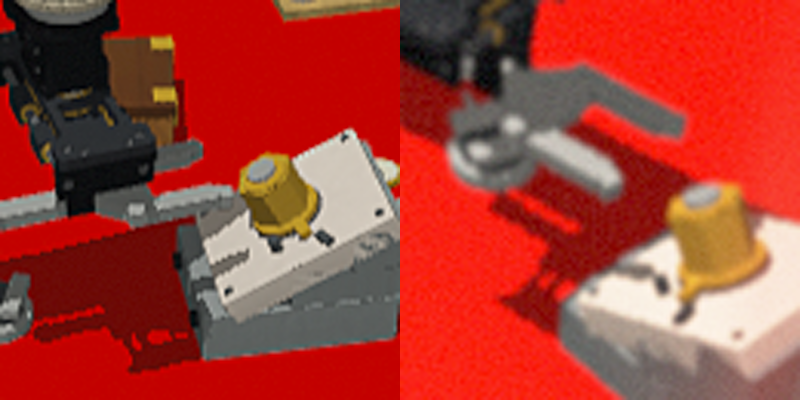

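Run:
```python
from h import *
c,im=load("side8");d,im2=load("scene8")
f=lambda p:(280+p[0]/3.077,170+p[1]/3.077); g=lambda p:(280+(p[0]-400)/4,215+p[1]/4)
a,e1=tri(c,f((228,188)),d,g((612,178)));b,e2=tri(c,f((198,146)),d,g((682,120)))
print(a,e1,b,e2,(a+b)/2)
s=status.observe();v=(a+b)/2-s["ee_pos"];print(np.hypot(v[0],v[1]),np.arctan2(v[1],v[0]),v[2])
# predicted pixel positions of tips for pose hypotheses, level vs droop
m=np.array([np.cos(.12),np.sin(.12),0]);l=np.array([-m[1],m[0],0])
for dr in (0,.05,.1):
    for sg in(-1,1):
        P=s["ee_pos"]+m*121+l*sg*30+np.array([0,0,-11-dr*121]);print(dr,sg,np.round(proj(c,P),1),np.round(proj(d,P),1))
print(f((228,188)),g((612,178)),f((198,146)),g((682,120)))
# brightness-edge masks: grey pixels below the jaw in side
```

```text
[550.13308798 -47.07712413 160.9648584 ] 2.3792786661006047 [542.84914987  25.04990351 156.7378138 ] 0.9117505702160316 [546.49111893 -11.01361031 158.8513361 ]
118.92210248640698 0.15290818090706293 -17.00752711221989
0 -1 [355.1 229.5] [334.6 257.9]
0 1 [346.3 216.7] [348.8 245.1]
0.05 -1 [355.  231.5] [334.6 259.6]
0.05 1 [346.2 218.6] [348.7 246.9]
0.1 -1 [355.  233.5] [334.5 261.4]
0.1 1 [346.2 220.5] [348.5 248.6]
(354.09814754631134, 231.09847253818654) (333.0, 259.5) (344.34839129021776, 217.4488137796555) (350.5, 245.0)
```

Run:
```python
from h import *
w,im=shoot("wrist","wrist8")
s=status.observe();p=s["ee_pos"];Z=R.from_quat(s["tool_rot"]).as_matrix()[:,2];a=np.arctan2(Z[1],Z[0])
m=np.array([np.cos(a),np.sin(a),0]);l=np.array([-m[1],m[0],0])
hsv=cv2.cvtColor(im,cv2.COLOR_BGR2HSV)
print("zdir ang",a, "cam rel", (w["xyz"]-p)@m,(w["xyz"]-p)@l,(w["xyz"]-p)[2])
for d in (-55,-40,-30,30,40,50,60,70,80,90,100,110):
    ys=np.arange(-60,60,.5);g=[]
    for y in ys:
        q=p+m*d+l*y+[0,0,-11-.04*d];u,v=fproj(w,q);u,v=int(round(u)),int(round(v))
        g.append(0<=u<640 and 0<=v<480 and hsv[v,u,1]<110)
    g=np.array(g).astype(int);e=np.where(np.diff(g))[0];print(d,np.round(ys[e],1).tolist(),"start",g[0])
```

```text
zdir ang 0.12365149724111123 cam rel 75.77850649895802 -0.10557268270564713 140.24437242616068
-55 [] start 1
-40 [-27.0, -20.0, -10.0, 9.5, 20.0, 21.0, 21.5] start 0
-30 [-30.5, -27.0, -12.5, -10.0, 9.5, 12.0, 26.5, 30.0] start 1
30 [-28.5, 28.5] start 0
40 [-41.0, 41.0] start 0
50 [-40.5, 41.0] start 0
60 [-41.0, -22.0, -19.5, -19.0, -18.5, -16.5, 20.5, 41.0] start 0
70 [-41.5, -21.5, 21.0, 41.0] start 0
80 [-41.5, -22.0, 21.5, 41.0] start 0
90 [-41.5, 11.0, 21.5, 41.0] start 0
100 [-42.0, 42.0] start 0
110 [-40.5, 43.0] start 0
```

Emit:
servo_tool(increments="0 0 0.011 0 0.018;0 0 0.011 0 0;0 0 0 0 0;0 0 0 0 0;0 0 0 0 0")

```text
clock: 16.95
ee_pos: [430.1, -29.6, 155.0]
tool_rot: [0.525, -0.474, 0.473, -0.525]
wrist_force: [-0.2, 0.3, -2.4]
width: 0.225
```

Run:
```python
from h import *
go([503,-19.4,153.5],1.677)
```

```text
t 16.95 pos [430.1 -29.6 155. ] jaw -1.467 j7 -1.63 F [-0.2  0.3 -2.4] w 19.5
shift tool xyz [-2.6  1.5 73.5] yaw(about tool y) -0.002 (or other way 3.139 ) ydir [-0.001 -0.    -1.   ] zdir [ 0.995  0.104 -0.001]
```

Emit:
servo_tool(increments="0 -0.002 0.001 0 0;0 0 0 0.01 0;0 0 0 0.01 0;0 0 0 0.01 0;0 0 0 0.01 0")

```text
clock: 17.45
ee_pos: [470.2, -23.1, 154.2]
tool_rot: [-0.525, 0.473, -0.473, 0.526]
wrist_force: [-0.2, -1.0, -2.9]
width: 0.216
```

Run:
```python
from h import *
for i in range(3): go([503,-19.4,153.5],1.677)
w,im=shoot("wrist","wrist9")
go([503,-19.4,153.5],1.677)
```

```text
t 17.45 pos [470.2 -23.1 154.2] jaw -1.467 j7 -1.47 F [-0.2 -1.  -2.9] w 18.8
shift tool xyz [-0.2  0.7 33. ] yaw(about tool y) -0.002 (or other way 3.14 ) ydir [-0.     0.001 -1.   ] zdir [0.995 0.104 0.   ]
t 17.45 pos [470.2 -23.1 154.2] jaw -1.467 j7 -1.47 F [-0.2 -1.  -2.9] w 18.8
shift tool xyz [-0.2  0.7 33. ] yaw(about tool y) -0.002 (or other way 3.14 ) ydir [-0.     0.001 -1.   ] zdir [0.995 0.104 0.   ]
t 17.45 pos [470.2 -23.1 154.2] jaw -1.467 j7 -1.47 F [-0.2 -1.  -2.9] w 18.8
shift tool xyz [-0.2  0.7 33. ] yaw(about tool y) -0.002 (or other way 3.14 ) ydir [-0.     0.001 -1.   ] zdir [0.995 0.104 0.   ]
t 17.5 pos [471.7 -22.5 154.4] jaw -1.465 j7 -1.47 F [ 0.7  2.1 -1.5] w 19.0
shift tool xyz [ 0.3  0.9 31.5] yaw(about tool y) -0.001 (or other way 3.141 ) ydir [ 0.001 -0.    -1.   ] zdir [0.994 0.105 0.001]
```

Emit:
servo_tool(increments="0 0 0 0.006 0;0 0 0 0.006 0;0 0 0 0.006 0;0 0 0 0.004 0;0 0 0 0 0")

```text
clock: 18.0
ee_pos: [491.9, -21.3, 153.9]
tool_rot: [0.525, -0.474, 0.473, -0.525]
wrist_force: [-0.9, 0.2, -3.3]
width: 0.22
```

Emit:
servo_tool(increments="0 0 0 0.004 0;0 0 0 0.004 0;0 0 0 0.002 0;0 0 0 0 0;0 0 0 0 0")

```text
clock: 18.5
ee_pos: [501.3, -20.2, 153.8]
tool_rot: [0.525, -0.474, 0.473, -0.525]
wrist_force: [0.1, -0.4, -2.9]
width: 0.221
```

```bash
cat > edges.py <<'E'
from h import *
def edges(tag,ds=(55,60,65,70,80,90,100,110,115)):
    w,im=shoot("wrist",tag)
    s=status.observe();p=s["ee_pos"];Z=R.from_quat(s["tool_rot"]).as_matrix()[:,2];a=np.arctan2(Z[1],Z[0])
    m=np.array([np.cos(a),np.sin(a),0]);l=np.array([-m[1],m[0],0]);hsv=cv2.cvtColor(im,cv2.COLOR_BGR2HSV)
    for d in ds:
        ys=np.arange(-50,50,.5);g=[]
        for y in ys:
            u,v=fproj(w,p+m*d+l*y+[0,0,-11-.04*d]);h=hsv[min(479,max(0,int(round(v)))),min(639,int(round(u)))]
            g.append('r' if (h[0]<8 or h[0]>172) and h[1]>120 else 'b' if 12<h[0]<35 and h[1]>100 else '.')
        out=[];
        for y,k in zip(ys,g):
            if not out or out[-1][0]!=k: out.append([k,y])
        print(d," ".join(f"{k}{y:g}" for k,y in out))
E
python3 - <<'E'
from edges import *
go([503,-19.4,153.5],1.677)
edges("wrist10")
E
```

```text
t 18.5 pos [501.3 -20.2 153.8] jaw -1.467 j7 -1.35 F [ 0.1 -0.4 -2.9] w 19.2
shift tool xyz [-0.7  0.3  1.7] yaw(about tool y) -0.003 (or other way 3.139 ) ydir [-0.001  0.    -1.   ] zdir [ 0.995  0.103 -0.001]
55 r-50 .-41 r46.5
60 r-50 .-41 r45.5
65 r-50 .-42 r47.5
70 r-50 .-43.5 b-3.5 .2.5 r48
80 r-50 .-47 b-22 .-7 b8.5 .21.5 r48
90 .-50 b-22 .-11.5 b14 .23 r48.5
100 .-50 b-22 .-6.5 b9 .24.5 r48.5
110 .-50 b-25.5 .22 r48.5
115 .-50 b-25.5 .21 r48.5
```

Emit:
servo_tool(increments="0 0 0 0.003 0;0 -0.0045 0 0 0.05;0 -0.0045 0 0 0.05;0 -0.0045 0 0 0.05;0 0 0 0 0")

```text
clock: 19.05
ee_pos: [504.1, -6.3, 154.0]
tool_rot: [0.488, -0.511, 0.512, -0.488]
wrist_force: [1.3, -1.3, -4.0]
width: 0.221
```

Run:
```python
from edges import *
go([597.5,-9.4,153.5],1.677)
edges("wrist11",(70,80,90,100))
c,im=shoot("side","side11");c0,im0=load("side5")
print(np.round(proj(c,O+6*n+45*(np.cos(1.4)*up-np.sin(1.4)*lat))),np.round(proj(c,O+6*n+45*(np.cos(1.8)*up-np.sin(1.8)*lat))))
def tab(im):
    h=cv2.cvtColor(im,cv2.COLOR_BGR2HSV);m=((h[...,0]>15)&(h[...,0]<32)&(h[...,1]>110)&(h[...,2]>60))
    for y in range(236,252):
        xs=np.where(m[y,355:395])[0];print(y,(355+xs.min(),355+xs.max(),len(xs)) if len(xs) else None,end="; ")
    print()
tab(im0);tab(im)
```

```text
t 19.05 pos [504.1  -6.3 154. ] jaw -1.618 j7 -1.52 F [ 1.3 -1.3 -4. ] w 19.2
shift tool xyz [-1.3  0.5 93.5] yaw(about tool y) -0.153 (or other way 2.989 ) ydir [-0. -0. -1.] zdir [ 0.999 -0.047 -0.   ]
70 r-50 .-45 b-9.5 .8 r46
80 r-50 .-47 b-23 .-11 b11.5 .21 r47.5
90 r-50 .-49 b-22.5 .-12 b12.5 .23.5 r49.5
100 .-50 b-22 .23.5
[380. 246.] [373. 250.]
236 (np.int64(361), np.int64(382), 22); 237 (np.int64(361), np.int64(382), 22); 238 (np.int64(362), np.int64(382), 21); 239 (np.int64(362), np.int64(381), 20); 240 (np.int64(362), np.int64(381), 20); 241 (np.int64(362), np.int64(380), 19); 242 (np.int64(362), np.int64(379), 18); 243 (np.int64(363), np.int64(380), 18); 244 (np.int64(363), np.int64(380), 18); 245 (np.int64(364), np.int64(380), 16); 246 (np.int64(370), np.int64(380), 6); 247 (np.int64(378), np.int64(378), 1); 248 None; 249 None; 250 None; 251 None; 
236 (np.int64(382), np.int64(382), 1); 237 (np.int64(382), np.int64(382), 1); 238 (np.int64(382), np.int64(382), 1); 239 None; 240 (np.int64(377), np.int64(378), 2); 241 (np.int64(369), np.int64(380), 12); 242 (np.int64(362), np.int64(379), 18); 243 (np.int64(363), np.int64(379), 17); 244 (np.int64(363), np.int64(379), 17); 245 (np.int64(365), np.int64(380), 16); 246 (np.int64(366), np.int64(380), 11); 247 (np.int64(377), np.int64(378), 2); 248 None; 249 None; 250 None; 251 None;
```

Emit:
servo_tool(increments="0 -0.0045 0 0 0.05;0 -0.0045 0 0 0.05;0 -0.0045 0 0 0.05;0 -0.0045 0 0 0.05;0 0 0 0 0")

```text
clock: 19.65
ee_pos: [506.1, 11.4, 153.9]
tool_rot: [-0.435, 0.558, -0.558, 0.435]
wrist_force: [1.8, -1.9, -5.4]
width: 0.221
```

```bash
cat >> edges.py <<'E'
def tab(tag):
    c,im=shoot("side",tag)
    h=cv2.cvtColor(im,cv2.COLOR_BGR2HSV);m=((h[...,0]>15)&(h[...,0]<32)&(h[...,1]>110)&(h[...,2]>60))
    for y in range(240,254):
        xs=np.where(m[y,355:395])[0];print(y,(int(355+xs.min()),int(355+xs.max()),len(xs)) if len(xs) else None,end="; ")
    print()
E
python3 - <<'E'
from edges import *
go([597.5,-9.4,153.5],1.677)
edges("wrist12",(70,80,90,100))
tab("side12")
E
```

```text
t 19.65 pos [506.1  11.4 153.9] jaw -1.817 j7 -1.73 F [ 1.8 -1.9 -5.4] w 19.3
shift tool xyz [-2.1  0.4 93.7] yaw(about tool y) -0.352 (or other way 2.789 ) ydir [-0. -0. -1.] zdir [ 0.97  -0.243 -0.   ]
70 r-50 .-48 b-8 .8 r45
80 r-50 .-47.5 b-22 .-11 b10.5 .21 r49
90 r-50 .-47.5 b-22.5 .-13 b12 .23.5
100 r-50 .-47 b-22 .24.5
240 (379, 381, 3); 241 (362, 380, 16); 242 (362, 379, 18); 243 (363, 378, 16); 244 (364, 376, 13); 245 (364, 377, 14); 246 (366, 377, 12); 247 (374, 377, 4); 248 (374, 377, 4); 249 (375, 375, 1); 250 None; 251 None; 252 None; 253 None;
```

Emit:
servo_tool(increments="0 -0.004 0 0 0.045;0 -0.004 0 0 0.045;0 -0.004 0 0 0.045;0 -0.004 0 0 0.045;0 0 0 0 0")

```text
clock: 20.25
ee_pos: [510.6, 26.4, 153.8]
tool_rot: [-0.383, 0.595, -0.594, 0.383]
wrist_force: [-0.6, -3.1, -3.1]
width: 0.22
```

Run:
```python
from edges import *
go([597.5,-9.4,153.5],1.677)
edges("wrist13",(70,80,90,100))
tab("side13")
```

```text
t 20.25 pos [510.6  26.4 153.8] jaw -1.997 j7 -1.91 F [-0.6 -3.1 -3.1] w 19.1
shift tool xyz [-3.3  0.2 93.9] yaw(about tool y) -0.532 (or other way 2.61 ) ydir [-0.001 -0.    -1.   ] zdir [ 0.911 -0.413 -0.001]
70 r-50 .-49 b-7 .8 r46
80 r-50 .-49.5 b-21 .-10 b10 .22
90 r-50 .-47 b-21.5 .-13 b12 .24.5
100 r-50 .-45.5 b-21.5 .-4 b2.5 .25.5
240 (377, 381, 5); 241 (362, 380, 10); 242 (362, 379, 17); 243 (363, 377, 15); 244 (364, 376, 13); 245 (364, 374, 11); 246 (366, 374, 9); 247 (371, 374, 4); 248 (371, 374, 4); 249 (371, 374, 4); 250 (372, 372, 1); 251 None; 252 None; 253 None;
```

Emit:
servo_tool(increments="0 -0.004 0 0 0.04;0 -0.004 0 0 0.04;0 0 0 0 0;0 0 0 0 0;0 0 0 0 0")

```text
clock: 20.85
ee_pos: [512.7, 30.1, 153.4]
tool_rot: [0.361, -0.609, 0.61, -0.357]
wrist_force: [-6.2, -15.2, -0.8]
width: 0.22
```

Run:
```python
from edges import *
go([597.5,-9.4,153.5],1.677)
print(status.observe()["torque"])
tab("side14")
c,_=load("side14")
print([tabang(c,p) for p in ((373,249.5),(372.5,249.7))])
```

```text
t 20.85 pos [512.7  30.1 153.4] jaw -2.077 j7 -1.98 F [ -6.2 -15.2  -0.8] w 19.1
shift tool xyz [-6.6 -0.3 93.3] yaw(about tool y) -0.612 (or other way 2.529 ) ydir [-0.004 -0.004 -1.   ] zdir [ 0.875 -0.485 -0.001]
[-2.76724137  0.9210711   0.96443432]
240 (377, 381, 5); 241 (362, 380, 10); 242 (362, 379, 17); 243 (363, 377, 15); 244 (364, 376, 13); 245 (364, 374, 11); 246 (366, 374, 9); 247 (371, 374, 4); 248 (371, 374, 4); 249 (371, 374, 4); 250 (371, 372, 2); 251 None; 252 None; 253 None; 
[(np.float64(1.821), np.float64(44.5)), (np.float64(1.852), np.float64(44.7))]
```

Emit:
servo_tool(increments="0 0.004 0 0 -0.05;0 0.004 0 0 -0.05;0 0.003 0 0 -0.03;0 0 0 0 0;0 0 0 0 0")

```text
clock: 21.4
ee_pos: [509.7, 23.3, 154.2]
tool_rot: [0.397, -0.585, 0.585, -0.397]
wrist_force: [1.8, -5.9, -2.0]
width: 0.219
```

Run:
```python
from edges import *
go([597.5,-9.4,153.5],1.677)
edges("wrist15",(70,80,90,100))
tab("side15")
```

```text
t 21.4 pos [509.7  23.3 154.2] jaw -1.948 j7 -1.87 F [ 1.8 -5.9 -2. ] w 19.1
shift tool xyz [-2.   0.7 93.7] yaw(about tool y) -0.484 (or other way 2.658 ) ydir [ 0. -0. -1.] zdir [ 0.93  -0.369  0.   ]
70 .-50 b-8.5 .7.5 r45
80 r-50 .-49.5 b-22 .-11.5 b9 .21
90 r-50 .-47.5 b-23 .-14 b11.5 .23
100 r-50 .-46.5 b-22.5 .24
240 (377, 380, 4); 241 (362, 380, 12); 242 (362, 379, 18); 243 (363, 378, 16); 244 (364, 376, 13); 245 (365, 375, 11); 246 (366, 375, 10); 247 (371, 375, 5); 248 (372, 375, 4); 249 (372, 375, 4); 250 None; 251 None; 252 None; 253 None;
```

Emit:
servo_tool(increments="0 -0.0045 0 0 0.03;0 -0.0045 0 0 0.04;0 0 0 0 0;0 0.0028 0 0 -0.03;0 0.0028 0 0 -0.03")

```text
clock: 22.0
ee_pos: [510.6, 25.7, 153.9]
tool_rot: [0.395, -0.587, 0.587, -0.394]
wrist_force: [2.8, -7.9, -3.3]
width: 0.217
```

Run:
```python
from edges import *
go([597.5,-9.4,153.5],1.677)
edges("wrist16",(70,80,90,100));print(status.observe()["torque"])
tab("side16")
```

```text
t 22.0 pos [510.6  25.7 153.9] jaw -1.959 j7 -1.88 F [ 2.8 -7.9 -3.3] w 18.9
shift tool xyz [-0.4  0.5 93.7] yaw(about tool y) -0.494 (or other way 2.648 ) ydir [-0.    -0.001 -1.   ] zdir [ 0.926 -0.378  0.   ]
70 .-50 b-9.5 .6.5 r44
80 .-50 b-23 .-13 b7.5 .19.5 r49.5
90 r-50 .-48.5 b-24.5 .-15.5 b9.5 .22
100 r-50 .-47.5 b-24.5 .22.5
[-1.35889375 -0.56618782 -0.57094202]
240 (377, 380, 4); 241 (362, 380, 12); 242 (362, 379, 17); 243 (363, 378, 16); 244 (364, 376, 13); 245 (365, 375, 11); 246 (366, 375, 10); 247 (371, 375, 5); 248 (371, 375, 5); 249 (371, 375, 5); 250 (372, 372, 1); 251 None; 252 None; 253 None;
```

Emit:
servo_tool(increments="0 0.002 0 0 0;0 0.001 0 0 0;0 0 0 0 0;0 0 0 0 0;0 0 0 0 0")

```text
clock: 22.6
ee_pos: [510.1, 24.2, 154.2]
tool_rot: [0.394, -0.587, 0.587, -0.395]
wrist_force: [4.1, -5.0, -3.5]
width: 0.22
```

Run:
```python
from edges import *
go([597.5,-9.4,153.5],1.677)
edges("wrist17",(70,80,90,100));print(status.observe()["torque"])
tab("side17")
```

```text
t 22.6 pos [510.1  24.2 154.2] jaw -1.958 j7 -1.88 F [ 4.1 -5.  -3.5] w 19.1
shift tool xyz [-1.9  0.8 93.7] yaw(about tool y) -0.493 (or other way 2.648 ) ydir [ 0.001 -0.    -1.   ] zdir [ 0.926 -0.378  0.001]
70 .-50 b-8 .7.5 r44.5
80 r-50 .-49.5 b-22 .-11.5 b9 .21
90 r-50 .-48 b-23 .-14 b11 .23
100 r-50 .-46.5 b-23 .24
[-0.58171653 -0.9355048  -0.31055079]
240 (377, 380, 4); 241 (362, 380, 10); 242 (362, 379, 17); 243 (363, 378, 16); 244 (364, 376, 13); 245 (365, 375, 11); 246 (366, 375, 10); 247 (371, 375, 5); 248 (371, 375, 5); 249 (371, 374, 4); 250 (372, 372, 1); 251 None; 252 None; 253 None;
```

Emit:
servo_tool(increments="0 0.0015 0 0 0;0 0 0 -0.004 0;0 0 0 -0.006 0;0 0 0 -0.006 0;0 0 0 0 0")

```text
clock: 23.2
ee_pos: [493.0, 29.8, 153.7]
tool_rot: [-0.395, 0.587, -0.586, 0.394]
wrist_force: [-0.2, -2.1, -2.7]
width: 0.223
```

Run:
```python
from edges import *
go([597.5,-9.4,153.5],1.677)
edges("wrist18",(80,90,100,110));print(status.observe()["torque"])
tab("side18")
```

```text
t 23.2 pos [493.   29.8 153.7] jaw -1.957 j7 -1.94 F [-0.2 -2.1 -2.7] w 19.4
shift tool xyz [ -3.   -0.  111.5] yaw(about tool y) -0.492 (or other way 2.65 ) ydir [-0.002  0.001 -1.   ] zdir [ 0.926 -0.376 -0.003]
80 r-50 .-49.5 r44.5
90 r-50 .-49.5 b-11.5 .15.5 r49
100 r-50 .-47.5 b-22 .-12 b11 .23
110 r-50 .-46.5 b-22 .-13 b11.5 .26
[-0.43467662  0.49278418 -0.18895418]
240 (370, 380, 11); 241 (369, 380, 12); 242 (362, 379, 17); 243 (363, 377, 15); 244 (364, 376, 13); 245 (365, 375, 11); 246 (366, 375, 10); 247 (371, 375, 5); 248 (371, 375, 5); 249 (371, 375, 5); 250 (372, 372, 1); 251 None; 252 None; 253 None;
```

Emit:
servo_tool(increments="0 0 0 -0.01 0;0 0 0 -0.012 0;0 0 0 -0.012 0;0 0 0 -0.012 0;0 0 0 -0.012 0")

```text
clock: 23.8
ee_pos: [439.5, 51.7, 153.9]
tool_rot: [-0.395, 0.587, -0.586, 0.395]
wrist_force: [-0.7, 0.4, -2.9]
width: 0.219
```

Run:
```python
from edges import *
go([479,-361,100],1.926)
edges("wrist19",(60,70,80,90,100,110,115))
tab("side19")
c,im=load("side19");h=cv2.cvtColor(im,cv2.COLOR_BGR2HSV);m=((h[...,0]>15)&(h[...,0]<32)&(h[...,1]>110)&(h[...,2]>60))
print("tip", tabang(c,(373,249)),tabang(c,(373.5,249)))
```

```text
t 23.8 pos [439.5  51.7 153.9] jaw -1.956 j7 -2.28 F [-0.7  0.4 -2.9] w 19.1
shift tool xyz [367.5  53.6 191.9] yaw(about tool y) -0.741 (or other way 2.401 ) ydir [-0.001  0.001 -1.   ] zdir [ 0.927 -0.376 -0.001]
60 r-50 .-40 r42
70 r-50 .-40 r-20.5 .23 r43
80 r-50 .-40 r-20.5 .23.5 r43.5
90 r-50 .-39.5 r-20 .0 r43.5
100 r-50 .-39.5 r44
110 .-50 r44
115 r-50 .-49.5 r44
240 (362, 380, 19); 241 (362, 380, 19); 242 (363, 379, 17); 243 (363, 378, 16); 244 (363, 376, 14); 245 (364, 375, 12); 246 (367, 375, 7); 247 (371, 375, 5); 248 (371, 375, 5); 249 (371, 375, 5); 250 (372, 372, 1); 251 None; 252 None; 253 None; 
tip (np.float64(1.821), np.float64(42.7)) (np.float64(1.789), np.float64(43.3))
```

Emit:
servo_tool(increments="0 0 -0.01 0 0;0 0 -0.02 0 0;0 0 -0.015 0 0;0 0.009 0 0.0047 0;0 0.018 0 0.0094 0")

```text
clock: 24.4
ee_pos: [443.6, 20.6, 199.2]
tool_rot: [-0.395, 0.586, -0.586, 0.395]
wrist_force: [-0.1, -0.9, -2.9]
width: 0.217
```

Emit:
servo_tool(increments="0 0.0265 0 0.0139 0;0 0.0265 0 0.0139 0;0 0.0265 0 0.0139 0;0 0.0265 0 0.0139 0;0 0.0265 0 0.0139 0")

```text
clock: 24.9
ee_pos: [457.2, -130.8, 198.5]
tool_rot: [-0.395, 0.587, -0.587, 0.394]
wrist_force: [0.8, 0.9, -2.4]
width: 0.217
```

Emit:
servo_tool(increments="0 0.0265 0 0.0139 0;0 0.0265 0 0.0139 0;0 0.0265 0 0.0139 0;0 0.0265 0 0.0139 0;0 0.0265 0 0.0139 0")

```text
clock: 25.4
ee_pos: [435.8, -260.7, 216.5]
tool_rot: [0.388, -0.575, 0.598, -0.401]
wrist_force: [0.1, -0.1, -3.0]
width: 0.219
```

Emit:
servo_tool(increments="0 0.0265 0 0.0139 0;0 0.0265 0 0.0139 0;0 0.015 0 0.007 -0.05;0 0.007 0 0.003 -0.1;0 0 0 0 -0.1")

```text
clock: 25.9
ee_pos: [413.9, -323.7, 232.4]
tool_rot: [0.458, -0.508, 0.556, -0.473]
wrist_force: [0.2, 0.8, -2.7]
width: 0.221
```

Emit:
servo_tool(increments="0 0 0.01 0 -0.1;0 0 0.02 0 -0.1;0 0 0.025 0 -0.1;0 0 0.025 0 -0.1;0 0 0.02 0 -0.09")

```text
clock: 26.4
ee_pos: [392.5, -304.7, 149.0]
tool_rot: [-0.58, 0.366, -0.439, 0.581]
wrist_force: [-0.1, 0.1, -1.9]
width: 0.216
```

Run:
```python
from edges import *
go([479,-361,26],1.926)
edges("wrist20",(-30,50,70,80,110))
```

```text
t 26.4 pos [ 392.5 -304.7  149. ] jaw -1.216 j7 -1.0 F [-0.1  0.1 -1.9] w 18.8
shift tool xyz [ 72.2 133.   53.6] yaw(about tool y) 0.0 (or other way -3.142 ) ydir [ 0.086 -0.058 -0.995] zdir [0.934 0.352 0.06 ]
-30 .-50 b-34 .-30 r-15.5 .-13 r7 .10
50 r-50 .-45.5 r39
70 r-50 .-46.5 r-25.5 .19.5 r39.5
80 r-50 .-46.5 r-25.5 .20 r40
110 r-50 .-47 r-26 .21 r40.5
```

Run:
```python
from h import *
s=status.observe();print(s["joint_positions"].round(2))
```

```text
[-0.98 -0.38  1.39  2.08  0.45  1.08 -1.  ]
```

Emit:
servo_tool(increments="0 0.005 0 0.01 0;0 0.01 0 0.015 0;0 0.015 0 0.015 0;0 0.015 0 0.01 0;0 0.01 0 0.004 0")

```text
clock: 26.95
ee_pos: [428.2, -311.6, 184.1]
tool_rot: [-0.578, 0.352, -0.455, 0.579]
wrist_force: [-0.9, -0.2, -2.5]
width: 0.219
```

Run:
```python
from h import *
go([479,-361,26],1.926)
s=status.observe();print(s["joint_positions"].round(2))
```

```text
t 26.95 pos [ 428.2 -311.6  184.1] jaw -1.223 j7 -1.03 F [-0.9 -0.2 -2.5] w 19.1
shift tool xyz [ 44.5 166.6  16.7] yaw(about tool y) -0.008 (or other way 3.134 ) ydir [ 0.121 -0.082 -0.989] zdir [0.933 0.349 0.085]
[-1.03 -0.38  1.38  2.    0.46  1.11 -1.03]
```

Emit:
servo_tool(increments="0 0 0 0.02 0;0 0 0 0.03 0;0 0 0 0.03 0;0 0 0 0.03 0;0 0 0 0.02 0")

```text
clock: 27.45
ee_pos: [504.4, -239.9, 218.6]
tool_rot: [-0.575, 0.335, -0.47, 0.58]
wrist_force: [0.0, 0.6, -2.6]
width: 0.222
```

Run:
```python
from h import *
go([479,-361,26],1.926)
s=status.observe();print(s["joint_positions"].round(3))
```

```text
t 27.45 pos [ 504.4 -239.9  218.6] jaw -1.226 j7 -1.24 F [ 0.   0.6 -2.6] w 19.3
shift tool xyz [ 75.  197.4 -88.3] yaw(about tool y) -0.01 (or other way 3.131 ) ydir [ 0.16  -0.102 -0.982] zdir [0.929 0.352 0.115]
[-1.253 -0.38   1.384  1.925  0.497  1.15  -1.241]
```

```bash
cat > kin.py <<'E'
from h import *
from scipy.optimize import least_squares
import itertools
D=[([-1.40615991,.33387745,.03987728,1.46627976,-.0134102,1.34328397,-.05851704],[169.42,627.08,243.68],[0.56179901,0.42945403,-0.43029874,-0.56106515]),
([-.98,-.38,1.39,2.08,.45,1.08,-1.0],[392.5,-304.7,149.],[-.58,.366,-.439,.581]),
([-1.03,-.38,1.38,2.0,.46,1.11,-1.03],[428.2,-311.6,184.1],[-.578,.352,-.455,.579]),
([-1.253,-.38,1.384,1.925,.497,1.15,-1.241],[504.4,-239.9,218.6],[-.575,.335,-.47,.58])]
Z=lambda a:R.from_euler('z',a);Y=lambda a:R.from_euler('y',a)
def fk(q,p,s):
    h,L1,L2,L3,e1,e2,b=p;ez=np.array([0,0,1.]);ex=np.array([1.,0,0])
    A=Z(b+s[0]*q[0])*Y(q[1]);x=h*ez+A.apply(L1*ez)
    A=A*Z(s[1]*q[2]);x=x+A.apply(e1*ex);A=A*Y(q[3]);x=x+A.apply(e2*ex+L2*ez)
    A=A*Z(s[2]*q[4])*Y(q[5]);x=x+A.apply(L3*ez)
    return x,A*Z(s[3]*q[6])
if __name__=="__main__":
    res=[]
    for s in itertools.product((1,-1),repeat=4):
        def f(v):
            p=v[:7];T=R.from_rotvec(v[7:]);o=[]
            for q,x,r in D:
                X,A=fk(q,p,s);o+=list((X-x)/10);o+=list(10*((A*T).inv()*R.from_quat(r)).as_rotvec())
            return np.array(o)
        for b in (0,1.57,3.14,-1.57):
          for tv in ([-1.57,0,0],[1.2,1.2,-1.2],[-1.2,1.2,1.2]):
            k=least_squares(f,[300,400,400,250,0,0,b]+tv);res.append((k.cost,s,k.x))
    res.sort(key=lambda t:t[0])
    for c,s,x in res[:3]:print(c,s,x.round(2))
    # check spread over other sign sets
    print([(round(c,3),s) for c,s,x in res[3:60:8]])
    np.save("kin.npy",np.r_[res[0][2],res[0][1]])
E
python3 kin.py
```

```text
0.2910188132396934 (-1, -1, -1, -1) [ 2.7670e+02  4.2102e+02  5.1646e+02  3.5712e+02 -3.6000e-01 -4.3230e+01
  6.2200e+00  1.1000e+00  3.3430e+01  3.3140e+01]
0.2910188132402108 (-1, -1, -1, -1) [ 2.7670e+02  4.2102e+02  5.1646e+02  3.5712e+02 -3.6000e-01 -4.3230e+01
 -7.0000e-02  7.0000e-02  2.2000e+00  2.1800e+00]
0.29101881324155326 (-1, -1, -1, -1) [ 2.7670e+02  4.2102e+02  5.1646e+02  3.5712e+02 -3.6000e-01 -4.3230e+01
 -7.0000e-02  7.0000e-02  2.2000e+00  2.1800e+00]
[(np.float64(0.291), (-1, -1, -1, -1)), (np.float64(36.585), (-1, -1, 1, -1)), (np.float64(38.38), (-1, -1, 1, -1)), (np.float64(103.021), (1, 1, 1, 1)), (np.float64(128.321), (-1, -1, 1, 1)), (np.float64(151.355), (-1, -1, 1, 1)), (np.float64(167.646), (-1, -1, -1, 1)), (np.float64(211.908), (1, -1, -1, -1))]
```

```bash
cat > sim.py <<'E'
from kin import *
K=np.load("kin.npy");P=K[:7];T=R.from_rotvec(K[7:10]);S=K[10:]
lo=np.array([-2.58,-.38,-1.3,.25,-1.5,.08,-2.65]);hi=np.array([2.58,2.09,1.39,2.4,4.64,2.09,2.65])
def FK(q):
    X,A=fk(q,P,S);return X,A*T
def step(q,X,A,lam=1e-2,wr=300):
    def f(v):
        x,a=FK(v);return np.r_[x-X,wr*(a.inv()*A).as_rotvec(),lam*100*(v-q)]
    return least_squares(f,np.clip(q,lo+1e-6,hi-1e-6),bounds=(lo,hi)).x
def run(q,rows,rebase,C=None,**k):
    X,A=C or FK(q)
    for x,y,z,w in rows:
        if rebase: X,A=FK(q)
        X=X+A.apply(np.array([x,y,z])*1000);A=A*R.from_rotvec([0,w,0])
        q=step(q,X,A,**k)
    return q,(X,A)
def show(q):
    x,a=FK(q);M=a.as_matrix();return x.round(0),"jaw",np.arctan2(M[1,0],M[0,0]).round(2),"tilt",M[:2,1].round(3),"q",q.round(2)
E
python3 - <<'E'
from sim import *
q1=np.array(D[1][0]);q2=np.array(D[2][0]);q3=np.array(D[3][0])
r1=[(.005,0,.01,0),(.01,0,.015,0),(.015,0,.015,0),(.015,0,.01,0),(.01,0,.004,0)]
r2=[(0,0,z,0) for z in (.02,.03,.03,.03,.02)]
down=R.from_quat([-.582,.402,-.402,.582])
for wr in (100,300,1000):
    print(wr)
    print("reb",show(run(q1,r1,True,wr=wr)[0]),show(run(q2,r2,True,wr=wr)[0]))
    for C in (None,([476,-358,154],None),):
        if C: 
            for A in (down,):
                a,c=run(q1,r1,False,C=(np.array(C[0],float),A),wr=wr);b,_=run(a,r2,False,C=c,wr=wr);print("abs",show(a),show(b))
print(show(q2),show(q3))
E
```

```text
100
reb (array([ 463., -336.,  152.]), 'jaw', np.float64(-1.22), 'tilt', array([ 0.079, -0.055]), 'q', array([-0.49,  0.3 ,  1.18,  1.89, -0.32,  1.06, -0.4 ])) (array([ 544., -260.,  205.]), 'jaw', np.float64(-1.24), 'tilt', array([ 0.3  , -0.176]), 'q', array([-1.24, -0.38,  1.39,  1.99,  0.6 ,  0.94, -1.3 ]))
abs (array([ 546., -390.,  154.]), 'jaw', np.float64(-1.21), 'tilt', array([ 0., -0.]), 'q', array([-0.07,  0.57,  0.86,  1.51, -0.43,  1.26, -0.36])) (array([ 668., -344.,  154.]), 'jaw', np.float64(-1.21), 'tilt', array([ 0., -0.]), 'q', array([-0.06,  0.75,  0.79,  1.24, -0.51,  1.36, -0.51]))
300
reb (array([ 463., -336.,  152.]), 'jaw', np.float64(-1.22), 'tilt', array([ 0.078, -0.055]), 'q', array([-0.49,  0.3 ,  1.18,  1.89, -0.32,  1.06, -0.4 ])) (array([ 521., -248.,  211.]), 'jaw', np.float64(-1.23), 'tilt', array([ 0.222, -0.138]), 'q', array([-1.25, -0.38,  1.39,  1.96,  0.54,  1.05, -1.26]))
abs (array([ 546., -390.,  154.]), 'jaw', np.float64(-1.21), 'tilt', array([ 0., -0.]), 'q', array([-0.07,  0.57,  0.86,  1.51, -0.43,  1.26, -0.36])) (array([ 668., -344.,  
[... 342 characters left out ...]
 'tilt', array([ 0.138, -0.095]), 'q', array([-1.26, -0.38,  1.39,  1.93,  0.49,  1.17, -1.23]))
abs (array([ 546., -390.,  154.]), 'jaw', np.float64(-1.21), 'tilt', array([ 0., -0.]), 'q', array([-0.07,  0.57,  0.86,  1.51, -0.43,  1.26, -0.36])) (array([ 668., -344.,  154.]), 'jaw', np.float64(-1.21), 'tilt', array([ 0., -0.]), 'q', array([-0.06,  0.75,  0.79,  1.24, -0.51,  1.36, -0.51]))
(array([ 430., -310.,  186.]), 'jaw', np.float64(-1.22), 'tilt', array([ 0.12 , -0.086]), 'q', array([-1.03, -0.38,  1.38,  2.  ,  0.46,  1.11, -1.03])) (array([ 502., -242.,  223.]), 'jaw', np.float64(-1.23), 'tilt', array([ 0.16 , -0.108]), 'q', array([-1.25, -0.38,  1.38,  1.92,  0.5 ,  1.15, -1.24]))
```

```bash
cat >> sim.py <<'E'
def step2(q,X,A,N=10,lam=.05,wr=1.0):
    q=q.copy()
    for _ in range(N):
        x,a=FK(q);w=np.r_[1,1,1,wr,wr,wr]
        e=np.r_[(X-x)/1000,(A*a.inv()).as_rotvec()]*w
        J=np.zeros((6,7))
        for i in range(7):
            d=q.copy();d[i]+=1e-5;xx,aa=FK(d);J[:,i]=np.r_[(xx-x)/1e-2,(aa*a.inv()).as_rotvec()*1e5]*w
        q=np.clip(q+J.T@np.linalg.solve(J@J.T+lam**2*np.eye(6),e),lo,hi)
    return q
def run2(q,rows,rebase=True,C=None,**k):
    X,A=C or FK(q)
    for x,y,z,w in rows:
        if rebase: X,A=FK(q)
        X=X+A.apply(np.array([x,y,z])*1000);A=A*R.from_rotvec([0,w,0]);q=step2(q,X,A,**k)
    return q
E
python3 - <<'E'
from sim import *
q1=np.array(D[1][0]);q2=np.array(D[2][0]);q3=np.array(D[3][0])
r1=[(.005,0,.01,0),(.01,0,.015,0),(.015,0,.015,0),(.015,0,.01,0),(.01,0,.004,0)]
r2=[(0,0,z,0) for z in (.02,.03,.03,.03,.02)]
print(show(q2),show(q3))
for N in (1,5,20):
  for lam in (.02,.1):
    for wr in (.3,1):
      print(N,lam,wr,"\n ",*show(run2(q1,r1,N=N,lam=lam,wr=wr)),"\n ",*show(run2(q2,r2,N=N,lam=lam,wr=wr)))
E
```

```text
(array([ 430., -310.,  186.]), 'jaw', np.float64(-1.22), 'tilt', array([ 0.12 , -0.086]), 'q', array([-1.03, -0.38,  1.38,  2.  ,  0.46,  1.11, -1.03])) (array([ 502., -242.,  223.]), 'jaw', np.float64(-1.23), 'tilt', array([ 0.16 , -0.108]), 'q', array([-1.25, -0.38,  1.38,  1.92,  0.5 ,  1.15, -1.24]))
1 0.02 0.3 
  [ 569. -121.  236.] jaw -0.81 tilt [ 0.245 -0.051] q [-1.42 -0.28  1.39  1.91  0.37  1.06 -0.94] 
  [611.  29. 286.] jaw -0.74 tilt [ 0.306 -0.022] q [-1.65 -0.17  1.39  1.81  0.28  1.07 -1.05]
1 0.02 1 
  [ 572. -108.  240.] jaw -0.79 tilt [ 0.244 -0.045] q [-1.44 -0.28  1.39  1.9   0.36  1.07 -0.94] 
  [609.  53. 291.] jaw -0.7 tilt [ 0.303 -0.011] q [-1.68 -0.16  1.39  1.8   0.27  1.08 -1.04]
1 0.1 0.3 
  [ 487. -268.  189.] jaw -1.1 tilt [ 0.194 -0.096] q [-1.13 -0.34  1.39  2.    0.44  1.02 -0.99] 
  [ 546. -205.  226.] jaw -1.12 tilt [ 0.244 -0.105] q [-1.27 -0.28  1.39  1.93  0.39  1.03 -1.12]
1 0.1 1 
  [ 496. -232.  201.] jaw -1.02 tilt [ 0.164 -0.073] q [-1.21 -0.33  1.39  1.97  0.41  1.09 -0.97] 
  [ 550. -155.  240.] jaw -1.04 tilt [ 0.203 -0.085] q [-1.36 -
[... 997 characters left out ...]
jaw -0.87 tilt [ 0.283 -0.07 ] q [-1.67 -0.38  1.39  1.81  0.55  1.17 -1.25]
20 0.02 1 
  [ 534. -200.  191.] jaw -0.95 tilt [ 0.154 -0.055] q [-0.97  0.17  1.35  1.91 -0.2   1.04 -0.49] 
  [604. -48. 285.] jaw -0.86 tilt [ 0.282 -0.071] q [-1.68 -0.38  1.39  1.81  0.55  1.17 -1.25]
20 0.1 0.3 
  [ 510. -232.  196.] jaw -1.02 tilt [ 0.199 -0.088] q [-1.17 -0.25  1.39  1.98  0.33  1.01 -0.91] 
  [ 575. -139.  240.] jaw -1.02 tilt [ 0.257 -0.094] q [-1.34 -0.15  1.39  1.9   0.25  1.02 -1.04]
20 0.1 1 
  [ 515. -198.  204.] jaw -0.96 tilt [ 0.168 -0.062] q [-1.18 -0.15  1.39  1.95  0.2   1.05 -0.81] 
  [577. -89. 256.] jaw -0.93 tilt [ 0.234 -0.064] q [-1.45 -0.19  1.39  1.86  0.28  1.09 -1.06]
```

Run:
```python
from sim import *
q1=np.array(D[1][0]);q2=np.array(D[2][0]);q3=np.array(D[3][0])
r1=[(.005,0,.01,0),(.01,0,.015,0),(.015,0,.015,0),(.015,0,.01,0),(.01,0,.004,0)]
r2=[(0,0,z,0) for z in (.02,.03,.03,.03,.02)]
for lam in (.1,.4,1.):
  print(lam,*show(run(q1,r1,True,wr=600,lam=lam)[0]),"\n  ",*show(run(q2,r2,True,wr=600,lam=lam)[0]))
for nm,r in (("x+",(.03,0,0,0)),("x-",(-.03,0,0,0)),("z-",(0,0,-.03,0)),("down",(0,.03,0,0)),("up",(0,-.03,0,0)),("yaw+",(0,0,0,.1)),("yaw-",(0,0,0,-.1)),("diag",(-.02,0,-.02,0))):
  print(nm,*show(run(q3,[r]*5,True,wr=600,lam=.1)[0]))
```

```text
0.1 [ 461. -334.  153.] jaw -1.22 tilt [ 0.08  -0.057] q [-0.5   0.28  1.19  1.9  -0.3   1.06 -0.41] 
   [ 503. -239.  216.] jaw -1.22 tilt [ 0.163 -0.108] q [-1.26 -0.38  1.39  1.94  0.5   1.13 -1.24]
0.4 [ 425. -308.  173.] jaw -1.22 tilt [ 0.114 -0.081] q [-0.98 -0.28  1.39  2.02  0.35  1.06 -0.94] 
   [ 502. -240.  215.] jaw -1.22 tilt [ 0.164 -0.106] q [-1.26 -0.38  1.39  1.94  0.5   1.13 -1.24]
1.0 [ 424. -309.  172.] jaw -1.22 tilt [ 0.115 -0.08 ] q [-1.02 -0.36  1.39  2.02  0.44  1.08 -1.01] 
   [ 500. -243.  214.] jaw -1.22 tilt [ 0.165 -0.105] q [-1.19 -0.28  1.39  1.94  0.38  1.09 -1.13]
x+ [ 486. -342.  268.] jaw -1.24 tilt [ 0.218 -0.142] q [-1.1  -0.38  1.39  1.84  0.47  1.14 -1.04]
x- [ 453. -103.  199.] jaw -1.23 tilt [ 0.159 -0.107] q [-0.92 -0.38  0.85  2.15  0.44  1.13 -1.47]
z- [ 363. -295.  206.] jaw -1.23 tilt [ 0.159 -0.107] q [-0.35 -0.38  0.81  2.15  0.33  1.09 -0.9 ]
down [ 505. -249.   86.] jaw -1.23 tilt [ 0.179 -0.117] q [-0.74  0.24  1.19  2.08 -0.28  0.77 -0.62]
up [ 478. -226.  370.] jaw -1.23 tilt [ 0.16  -0.107] q [-1.04 -0.38  1.08  1.73  0.43  1.43 -1.21]
yaw+ [ 501. -242.  223.] jaw -1.73 tilt [ 0.16  -0.108] q [-1.18 -0.26  1.39  1.92  0.35  1.11 -1.63]
yaw- [ 502. -242.  223.] jaw -0.72 tilt [ 0.16  -0.108] q [-1.24 -0.38  1.38  1.93  0.5   1.15 -0.74]
diag [ 379. -185.  195.] jaw -1.23 tilt [ 0.157 -0.107] q [-0.05 -0.38  0.33  2.25  0.2   1.08 -1.03]
```

```bash
cat >> sim.py <<'E'
def plan(q,X,dyaw=0,n=5,lam=.4):
    "straight line in n equal rows; prints the row and the end state"
    x,a=FK(q);d=a.inv().apply(np.array(X)-x)/n/1000
    if dyaw: d=d*0
    q,_=run(q,[(*d,dyaw/n)]*n,True,wr=600,lam=lam);print(n,"x",d.round(4),dyaw,"->",*show(q));return q
E
python3 - <<'E'
from sim import *
from edges import *
q=status.observe()["joint_positions"]
print(*show(q))
q=plan(q,[400,-190,200],n=5)
q=plan(q,None or [0,0,0],dyaw=.94,n=8)
q=plan(q,[470,-270,150],n=6)
x,a=FK(q)
q=plan(q,[470,-270,30],n=8)
c,_=load("side0");d,_=load("scene0")
print("loupe",onz(c,433,320,20),onz(d,324,378,20),"case",onz(c,278,272,20),onz(d,303,252,20))
E
```

```text
[ 502. -242.  223.] jaw -1.23 tilt [ 0.16  -0.108] q [-1.25 -0.38  1.38  1.93  0.5   1.15 -1.24]
5 x [-0.0172  0.0001 -0.0158] 0 -> [ 416. -194.  197.] jaw -1.23 tilt [ 0.145 -0.105] q [-0.62 -0.38  0.8   2.17  0.39  1.11 -1.21]
8 x [-0.  0. -0.] 0.94 -> [ 417. -197.  197.] jaw -2.16 tilt [ 0.144 -0.1  ] q [-0.45 -0.31  0.68  2.15  0.28  1.09 -2.04]
6 x [0.0051 0.0102 0.0125] 0 -> [ 466. -267.  152.] jaw -2.16 tilt [ 0.146 -0.105] q [-0.43 -0.02  0.86  2.05  0.04  0.93 -1.75]
8 x [-0.      0.0151 -0.0021] 0 -> [ 468. -268.   33.] jaw -2.16 tilt [ 0.146 -0.109] q [-0.34  0.21  0.82  2.15 -0.21  0.69 -1.55]
loupe [ 692.11982104 -248.3086878    20.        ] [ 707.45907586 -234.66415867   20.        ] case [358.1054952    9.27138116  20.        ] [368.25623053  18.61613911  20.        ]
```

Emit:
servo_tool(increments="0 -0.017 0 -0.016 0;0 -0.017 0 -0.016 0;0 -0.017 0 -0.016 0;0 -0.017 0 -0.016 0;0 -0.017 0 -0.016 0")

```text
clock: 27.95
ee_pos: [399.7, -189.7, 195.8]
tool_rot: [-0.575, 0.336, -0.47, 0.58]
wrist_force: [0.4, 0.8, -2.4]
width: 0.219
```

Emit:
servo_tool(increments="0 0 0 0 0.1;0 0 0 0 0.12;0 0 0 0 0.12;0 0 0 0 0.12;0 0 0 0 0.12")

```text
clock: 28.45
ee_pos: [400.5, -190.3, 196.0]
tool_rot: [0.415, -0.489, 0.616, -0.458]
wrist_force: [0.3, -0.3, -2.3]
width: 0.222
```

Run:
```python
from sim import *
q=status.observe()["joint_positions"]
print(*show(q));go([470,-270,150],0)
q=plan(q,[0,0,0],dyaw=.36,n=3)
q=plan(q,[470,-270,150],n=6)
q=plan(q,[470,-270,40],n=8)
```

```text
[ 426. -181.  196.] jaw -1.81 tilt [ 0.16  -0.113] q [-0.5  -0.33  0.68  2.17  0.32  1.07 -1.76]
t 28.45 pos [ 400.5 -190.3  196. ] jaw -1.809 j7 -1.76 F [ 0.3 -0.3 -2.3] w 19.3
shift tool xyz [58.  64.4 76.1] yaw(about tool y) 1.333 (or other way -1.809 ) ydir [ 0.158 -0.103 -0.982] zdir [ 0.959 -0.221  0.178]
3 x [-0.  0. -0.] 0.36 -> [ 426. -182.  196.] jaw -2.17 tilt [ 0.16  -0.111] q [-0.44 -0.31  0.64  2.17  0.28  1.07 -2.09]
6 x [0.008  0.0102 0.0125] 0 -> [ 466. -267.  152.] jaw -2.17 tilt [ 0.162 -0.116] q [-0.42 -0.04  0.84  2.06  0.07  0.91 -1.77]
8 x [ 0.      0.0138 -0.0022] 0 -> [ 468. -268.   43.] jaw -2.17 tilt [ 0.161 -0.119] q [-0.35  0.17  0.82  2.16 -0.16  0.68 -1.6 ]
```

Emit:
servo_tool(increments="0 0 0 0 0.12;0 0 0 0 0.12;0 0 0 0 0.11;0 0 0 0 0;0 0 0 0 0")

```text
clock: 28.95
ee_pos: [400.4, -190.1, 195.8]
tool_rot: [0.305, -0.559, 0.677, -0.368]
wrist_force: [0.1, -0.7, -3.1]
width: 0.219
```

Run:
```python
from sim import *
go([470,-270,100],0);go([470,-270,60],0)
```

```text
t 28.95 pos [ 400.4 -190.1  195.8] jaw -2.145 j7 -2.08 F [ 0.1 -0.7 -3.1] w 19.1
shift tool xyz [ 29.2 113.3  81.9] yaw(about tool y) 0.997 (or other way -2.145 ) ydir [ 0.158 -0.103 -0.982] zdir [ 0.825 -0.533  0.189]
t 28.95 pos [ 400.4 -190.1  195.8] jaw -2.145 j7 -2.08 F [ 0.1 -0.7 -3.1] w 19.1
shift tool xyz [ 29.2 152.6  74.4] yaw(about tool y) 0.997 (or other way -2.145 ) ydir [ 0.158 -0.103 -0.982] zdir [ 0.825 -0.533  0.189]
```

Emit:
servo_tool(increments="0 0.0029 0.0153 0.0074 0;0 0.0029 0.0153 0.0074 0;0 0.0029 0.0153 0.0074 0;0 0.0029 0.0153 0.0074 0;0 0.0029 0.0153 0.0074 0")

```text
clock: 29.45
ee_pos: [435.5, -229.9, 127.3]
tool_rot: [0.305, -0.559, 0.677, -0.369]
wrist_force: [0.7, 0.7, -4.0]
width: 0.222
```

Emit:
servo_tool(increments="0 0.0029 0.0153 0.0074 0;0 0.0029 0.0153 0.0074 0;0 0.0029 0.0153 0.0074 0;0 0.0029 0.0153 0.0074 0;0 0.0029 0.0153 0.0074 0")

```text
clock: 29.95
ee_pos: [470.5, -269.4, 58.9]
tool_rot: [0.305, -0.559, 0.677, -0.369]
wrist_force: [0.5, -0.5, -3.1]
width: 0.225
```

Run:
```python
from sim import *
go([470,-270,35],0);print(status.observe()["joint_positions"].round(2))
```

```text
t 29.95 pos [ 470.5 -269.4   58.9] jaw -2.143 j7 -1.48 F [ 0.5 -0.5 -3.1] w 19.5
shift tool xyz [ 0.7 23.5 -4.6] yaw(about tool y) 0.999 (or other way -2.143 ) ydir [ 0.158 -0.103 -0.982] zdir [ 0.826 -0.532  0.189]
[-0.34  0.24  0.85  2.12 -0.26  0.69 -1.48]
```

Emit:
servo_tool(increments="0 0 0.0039 -0.0008 0;0 0 0.0039 -0.0008 0;0 0 0.0039 -0.0008 0;0 0 0.0039 -0.0008 0;0 0 0.0039 -0.0008 0")

```text
clock: 30.45
ee_pos: [470.0, -268.9, 39.8]
tool_rot: [0.303, -0.56, 0.678, -0.369]
wrist_force: [1.8, -0.0, 1.6]
width: 0.22
```

Emit:
servo_tool(increments="0 0 0.003 -0.0006 0;0 0 0.002 -0.0004 0;0 0 0.002 -0.0004 0;0 0 0.002 -0.0004 0;0 0 0 0 0", squeeze=15)

```text
clock: 30.95
ee_pos: [469.4, -269.1, 30.1]
tool_rot: [0.304, -0.56, 0.677, -0.368]
wrist_force: [0.6, -0.4, -2.9]
width: 0.23
```

Run:
```python
from sim import *
go([470,-270,27],0)
```

```text
t 30.95 pos [ 469.4 -269.1   30.1] jaw -2.147 j7 -1.43 F [ 0.6 -0.4 -2.9] w 20.0
shift tool xyz [0.4 3.3 0.4] yaw(about tool y) 0.994 (or other way -2.147 ) ydir [ 0.158 -0.102 -0.982] zdir [ 0.823 -0.535  0.188]
```

Emit:
servo_tool(increments="0 0 0.002 -0.0004 0;0 0 0.001 -0.0002 0;0 0 0.001 -0.0002 0;0 0 0.001 -0.0002 0;0 0 0 0 0", squeeze=8)

```text
clock: 31.45
ee_pos: [470.1, -269.5, 25.9]
tool_rot: [0.303, -0.56, 0.678, -0.368]
wrist_force: [-2.9, 0.5, 5.7]
width: 0.228
```

Run:
```python
from sim import *
go([470,-270,27],0)
c,im=shoot("side","side30");d,im2=shoot("scene","scene30")
s=status.observe()
hs=cv2.cvtColor(im,cv2.COLOR_BGR2HSV)
a=-.575;m=np.array([np.cos(a),np.sin(a),0]);l=np.array([-m[1],m[0],0])
def edge(cam,img,dirn):  # scan along mouth direction past the right/left arm at top-surface height guesses
    pass
for cam,img,nm in ((c,im,"side"),(d,im2,"scene")):
    hv=cv2.cvtColor(img,cv2.COLOR_BGR2HSV);B0=s["ee_pos"].copy();B0[2]=14
    for sg in (-32,32):
        g=[]
        for t in np.arange(60,150,1.):
            u,v=proj(cam,B0+m*t+l*sg);h=hv[int(round(v)),int(round(u))];g.append('r' if (h[0]<8 or h[0]>172) and h[1]>120 else '.')
        print(nm,sg,"".join(g))
    g=[]
    for t in np.arange(-110,-20,1.):
        u,v=proj(cam,B0+m*t);h=hv[int(round(v)),int(round(u))];g.append('r' if (h[0]<8 or h[0]>172) and h[1]>120 else '.')
    print(nm,"handle","".join(g))
```

```text
t 31.45 pos [ 470.1 -269.5   25.9] jaw -2.147 j7 -1.42 F [-2.9  0.5  5.7] w 19.8
shift tool xyz [ 0.4 -1.   0.4] yaw(about tool y) 0.994 (or other way -2.147 ) ydir [ 0.16  -0.103 -0.982] zdir [ 0.823 -0.535  0.19 ]
side -32 ................................................................rrrrrrrrrrrrrrrrrrrrrrrrrr
side 32 ...............................................................rrrrrrrrrrrrrrrrrrrrrrrrrrr
side handle rrrrrrrrrrrrrrrrrrrr......................................................................
scene -32 .......................................................................rrrrrrrrrrrrrrrrrrr
scene 32 .....................................................................rrrrrrrrrrrrrrrrrrrrr
scene handle ..........................................................................................
```

Emit:
servo_tool(increments="0.03 0 0 0 0;0.045 0 0 0 0;0.06 0 0 0 0;0.06 0 0 0 0;0.06 0 0 0 0")

```text
clock: 32.05
ee_pos: [469.5, -269.1, 25.2]
tool_rot: [0.304, -0.56, 0.678, -0.368]
wrist_force: [-0.2, -0.7, -0.7]
width: 0.598
```

Emit:
servo_tool(increments="0.06 0 -0.01 0.002 0;0.06 0 -0.03 0.006 0;0.06 0 -0.03 0.006 0;0.06 0 -0.03 0.006 0;0.06 0 -0.03 0.006 0")

```text
clock: 32.55
ee_pos: [469.9, -270.2, 159.5]
tool_rot: [0.303, -0.56, 0.678, -0.368]
wrist_force: [0.4, 0.9, -0.3]
width: 0.688
```

Run:
```python
from edges import *
go([470,-270,27],0)
c,im=shoot("side","side31");d,im2=shoot("scene","scene31")
a=-.575;m=np.array([np.cos(a),np.sin(a),0]);l=np.array([-m[1],m[0],0]);B0=np.array([470,-269.5,14])
for cam,img,nm in ((c,im,"side"),(d,im2,"scene")):
    hv=cv2.cvtColor(img,cv2.COLOR_BGR2HSV)
    f=lambda p:(lambda h:'r' if (h[0]<8 or h[0]>172) and h[1]>120 else '.')(hv[tuple(int(round(v)) for v in proj(cam,p)[::-1])])
    for sg in (-32,32): print(nm,sg,"".join(f(B0+m*t+l*sg) for t in range(60,150)))
    print(nm,"handle","".join(f(B0+m*t) for t in range(-110,60)))
tab("side31b")
# bystanders: image difference to the start
for n0,i1 in (("side0",im),("scene0",im2)):
    cam,i0=load(n0)
    for nm,p in (("loupe",(700,-241,20)),("case",(363,14,15)),("watch",(760,20,5))):
        u,v=(int(x) for x in proj(cam,np.array(p)));df=cv2.absdiff(i0,i1).max(2)[v-12:v+12,u-14:u+14];print(n0,nm,(u,v),(df>60).mean().round(3))
```

```text
t 32.55 pos [ 469.9 -270.2  159.5] jaw -2.148 j7 -1.69 F [ 0.4  0.9 -0.3] w 59.9
shift tool xyz [-1.000e-01  1.301e+02 -2.510e+01] yaw(about tool y) 0.993 (or other way -2.148 ) ydir [ 0.159 -0.103 -0.982] zdir [ 0.823 -0.536  0.189]
side -32 ................................................................rrrrrrrrrrrrrrrrrrrrrrrrrr
side 32 ...............................................................rrrrrrrrrrrrrrrrrrrrrrrrrrr
side handle rrrrrrrrrrrrrrrrrrrrrrrrrrrrrr............................................................................................................................................
scene -32 ........................................................................rrrrrrrrrrrrrrrrrr
scene 32 .....................................................................rrrrrrrrrrrrrrrrrrrrr
scene handle rrrrrrrrrrrrrrrrrrrrrrrrrrrrrrrr..........................................................................................................................................
240 (369, 380, 12); 241 (370, 380, 11); 242 (370, 379, 10); 243 (370, 378, 9); 244 (370, 376, 7); 245 (370, 375, 6); 246 (370, 374, 5); 247 (371, 375, 5); 248 (371, 375, 5); 249 (371, 374, 4); 250 (372, 372, 1); 251 None; 252 None; 253 None; 
side0 loupe (434, 317) 0.0
side0 case (279, 272) 0.381
side0 watch (418, 252) 0.0
scene0 loupe (319, 377) 0.0
scene0 case (300, 253) 0.638
scene0 watch (409, 331) 0.0
```

Run:
```python
from h import *
for n0,n1 in (("side0","side31b"),("scene0","scene31")):
    cam,i0=load(n0);i1=load(n1)[1];u,v=(int(x) for x in proj(cam,np.array((363,14,15.))))
    for i in (i0,i1):
        h=cv2.cvtColor(i,cv2.COLOR_BGR2HSV)[v-22:v+22,u-28:u+28];m=((h[...,1]<110)).astype(np.uint8)
        k,lab,st,ce=cv2.connectedComponentsWithStats(m);print(n0,[(st[j].tolist(),ce[j].round(1).tolist(),int(h[...,2][lab==j].mean())) for j in range(1,k) if st[j,4]>30])
```

```text
side0 [([5, 7, 35, 25, 509], [25.7, 19.7], 112)]
side0 [([5, 8, 35, 24, 498], [25.8, 20.0], 79)]
scene0 [([20, 7, 22, 24, 398], [30.3, 19.7], 144)]
scene0 [([20, 8, 22, 24, 413], [30.3, 20.1], 96), ([0, 13, 8, 30, 145], [3.0, 25.4], 42)]
```

The case holder hasn't moved; only a shadow changed there. Handing in.

```bash
python3 -c "
from workcell import ticket
print(ticket.close_job())"
```

```text
the job is handed in; nothing more can be done
None
```

The nut is closed, the spanner lies flat on the counter, and I handed the job in at about 33 s. No verdict is reported, so what follows rests on my own checks.

**What I did:**
- **By hand:** I turned the nut with the fingers, regripping once, and let go at about 1.38 rad. The rib is at 1.2 and the allowed range is 0.95 to 1.45.
- **With the spanner:** I turned the nut until the tab stopped moving and the wrist force rose from about 4 N to 16 N. I then backed the spanner off, slid it out and laid it on clear counter near (0.54, -0.31) m, about 0.2 m from the tester.

**Last checks:**
- **Nut:** the tab sits at about 1.8 rad; it has to be above 1.68. It slipped back by roughly 0.03 to 0.05 rad when I first backed the spanner off. I pressed it partway home again, and it held from there.
- **Spanner:** outlines in both views fit a flat spanner, with the mouth tips and handle end where a level one would put them.
- **Bystanders:** the loupe, watch and case holder images match the start. The case holder looked different at first, but only a shadow had changed.

**What went wrong:**
- **Tilted tool:** while carrying the spanner back, two arm joints hit their limits and the tool was left tilted about 0.19 rad. I moved the arm clear of those limits and set the handle end down first. I then eased the grip so the spanner settled level before I released it.
- **Unviewed pictures:** I had used all 12 picture views by then, so every later check was by pixel measurement only.

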